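Open the part cases, compare, and put the longest attenuator on the test cradle

ROBOT

A 7-joint arm with a two-finger parallel gripper is mounted at the origin on the work surface. World frame = base frame: x ahead of the robot, y to its left, z up, the work surface at z = 0. Lengths are in mm, angles in rad, forces in N, time in s.
With the tool pointing down it reaches from about 425 to 975 mm from the base axis. Payload 16.7 kg.
Tool frame: the origin (TCP) lies at the very end of the fingers, on their centre line; the grasp point (between the pads) lies 19 mm behind it; z points along the fingers, y is the direction in which the jaws open and shut (so a half turn about z gives the same grasp; the last joint's range is limited). The gripper opens to 85 mm and grips with 20 to 120 N. Pads are 22 mm wide; open, the fingers measure 114 mm over their backs; the gripper's body (76 mm by 85 mm) begins 54 mm behind the grasp point. The pads swing forward as they close: fully open they stand 13 mm farther back than shut.
Start: joints at [-1.278, 0.426, 0.074, 1.606, -0.034, 1.111, -0.067], TCP at [289.216, 609.859, 201.002] pointing down, gripper open.
Joint ranges: [-2.85, 2.85], [-0.5, 2.14], [-1.23, 1.37], [0.21, 2.46], [-1.02, 4.16], [0.16, 2.05], [-2.73, 2.73]. Speed limits (rad/s): [1.89, 1.89, 2.39, 2.39, 3.01, 3.01, 3.01].

INTERFACE

Orientations are given as a rotation vector (axis times angle).
In Python, from plant import ctrl gives the robot as it stands.
- The arm moves only by the tool servo_tool, never from a script. Its arguments are lists of equal length, an entry for each row: "dp": the shift along the tool's x, y, z in units of 40 mm (1.0 is 40 mm), a list of three; "rot": the turn, a rotation vector about the tool's x, y, z in units of 6 degrees (1.0 is 6 degrees), a list of three. A call has exactly 8 rows; each row shifts and turns the commanded pose from where the row before left it, along the tool's axes as they then stand; what a row does not reach is not made up. A row lasts 1/12 s, in which the tool goes at most 41.7 mm and 7.16 degrees, less where a joint would pass 70% of its speed; a pose out of reach is approached as far as the arm can. A call is refused whole if a number of a shift passes 1 or a number of a turn 1, either way. A call with a gripper value outside its range is refused whole. "claw" is the closure, from -1 (fully open) to 1 (shut), so that 0 is half open, set as the call begins (left out, the last holds). The fingers move at their own pace and stop on an object; "force" is the grip in N (left out, the last holds). Time passes only in rows, so rows that do not move let the fingers close, or fill a call up. It gives the time, the measured TCP pose, the force and the opening at its end, in the units of the state.
- ctrl.observe(): the state, without advancing time (a new reading comes with each control period).
- ctrl.snapshot(name): name is "scene" or "side" or "wrist"; returns a dict with "color" (400x640x3 uint8, blue, green, red), "depth" (400x640 float32, mm along the optical axis (not along the pixel's ray), 0 where there is no reading), "fov_y" (degrees; the focal length in pixels is half the picture's height over the tangent of half this angle, whatever the lens; pixels are square), "cx", "cy" (the principal point, pixels), "extrinsics" (4x4, takes a point from world to camera coordinates); the wrist camera has in their place "tool_from_camera" (4x4, takes a point from camera to tool coordinates, whose origin is the TCP and whose axes are the flange's). Camera axes: x right, y up, looking along -z (the intrinsics and any distortion apply to the point x, -y, -z); pixel columns grow to the right and rows downward; lengths in mm; the calibration is good to about 2 mm. A picture is of the moment at which its call begins: read the wrist's pose just before it.
- ctrl.sign_off(): hands the job in, once; it reports no verdict.
The state is a dict: "time": time; "joints": joint angles; "joint_velocities": joint speeds; "tau": joint torques, N m; "tool_pos": TCP position; "tool_rot": TCP orientation; "wrist_force": force on the tool from outside, world axes, zero at the start; "wrist_torque": the same for the moment, N m; "opening": finger opening in mm.
Only numpy, scipy, OpenCV 4.12 (cv2) and the standard library are available. Lean on these libraries where they do the work, as an engineer would, in place of code of your own. Each camera call takes 0.05 s, during which the arm holds its last target. There are 200 camera calls.

TASK

First tip up the lids of all three closed grey cases and leave all of them open, so that the attenuators inside can be compared. Then take out the longest of the three and set it down (do not drop it) on the test cradle, lying flat along the bar, centred between the two stops. Leave the other two attenuators in their cases and do not disturb the other things on the bench.

Things in the scene. Friction and masses are not known exactly. Their poses are not given: they have to be found in the camera images.
- case_a: One of three identical grey cases, fixed, 120 x 120 x 45 mm high, walls 4 mm, opaque hinged lid. Origin: centre of its underside, on the bench; x points from the front (lip side) to the hinge, z up. Hinge line: along y, 60 mm from the origin in +x, 45 mm up. Foam floor inside 14 mm above the bench, 112 x 112 mm. One attenuator lies in each case; which one is in which varies.
- lid_a (a joint): Hinge of case_a's lid, rad: 0 shut, grows as the front edge swings up and away from the robot, 2.5 fully open, leaning back. No latch; the lid weighs 100 g, falls shut if let go before upright (1.57), and falls open by itself beyond it.
- lid_a_lip (a point): Middle of the front end of lid_a's lifting lip, a tab 60 mm wide, 5 mm thick, sticking out 18 mm in front of the lid and the case's front wall. Shut, its underside is 46 mm above the bench with nothing under it. It is 138 mm from the hinge line and moves with the lid.
- case_b: One of three identical grey cases, fixed, 120 x 120 x 45 mm high, walls 4 mm, opaque hinged lid. Origin: centre of its underside, on the bench; x points from the front (lip side) to the hinge, z up. Hinge line: along y, 60 mm from the origin in +x, 45 mm up. Foam floor inside 14 mm above the bench, 112 x 112 mm. One attenuator lies in each case; which one is in which varies.
- lid_b (a joint): Hinge of case_b's lid, rad: 0 shut, grows as the front edge swings up and away from the robot, 2.5 fully open, leaning back. No latch; the lid weighs 100 g, falls shut if let go before upright (1.57), and falls open by itself beyond it.
- lid_b_lip (a point): Middle of the front end of lid_b's lifting lip, a tab 60 mm wide, 5 mm thick, sticking out 18 mm in front of the lid and the case's front wall. Shut, its underside is 46 mm above the bench with nothing under it. It is 138 mm from the hinge line and moves with the lid.
- case_c: One of three identical grey cases, fixed, 120 x 120 x 45 mm high, walls 4 mm, opaque hinged lid. Origin: centre of its underside, on the bench; x points from the front (lip side) to the hinge, z up. Hinge line: along y, 60 mm from the origin in +x, 45 mm up. Foam floor inside 14 mm above the bench, 112 x 112 mm. One attenuator lies in each case; which one is in which varies.
- lid_c (a joint): Hinge of case_c's lid, rad: 0 shut, grows as the front edge swings up and away from the robot, 2.5 fully open, leaning back. No latch; the lid weighs 100 g, falls shut if let go before upright (1.57), and falls open by itself beyond it.
- lid_c_lip (a point): Middle of the front end of lid_c's lifting lip, a tab 60 mm wide, 5 mm thick, sticking out 18 mm in front of the lid and the case's front wall. Shut, its underside is 46 mm above the bench with nothing under it. It is 138 mm from the hinge line and moves with the lid.
- att_long_mid (a point): Centre (half-way up) of the longest block attenuator: an aluminium block 22 mm wide, 20 mm high, with a round 16 mm connector at each end; 70 mm long overall (46 mm block plus 12 mm connector each end). Its x axis is its length, y its width, z up. About 130 g. Loose, lies in one of the cases, roughly along the case's x axis.
- att_middle_mid (a point): Centre (half-way up) of the middle block attenuator: an aluminium block 22 mm wide, 20 mm high, with a round 16 mm connector at each end; 55 mm long overall (31 mm block plus 12 mm connector each end). Its x axis is its length, y its width, z up. About 100 g. Loose, lies in one of the cases, roughly along the case's x axis.
- att_short_mid (a point): Centre (half-way up) of the shortest block attenuator: an aluminium block 22 mm wide, 20 mm high, with a round 16 mm connector at each end; 40 mm long overall (16 mm block plus 12 mm connector each end). Its x axis is its length, y its width, z up. About 70 g. Loose, lies in one of the cases, roughly along the case's x axis.
- cradle_rest (a point): Test cradle, fixed to the bench: a dark 120 x 80 x 8 mm base plate carrying an aluminium bar 20 mm wide whose top is 35 mm above the bench, with a stop (26 mm wide, 9 mm above the bar's top) near each end; 84 mm clear between the stops. This point: middle of the bar's top face; x along the bar, y across, z up.
- screwdriver: Bystander: black-handled screwdriver lying behind the cases. Origin: centre of its underside.
- tape: Bystander: roll of black tape lying flat, 60 mm across, 18 mm high. Origin: centre of its underside.
- probe_box: Bystander: small black box 50 x 16 x 12 mm between two cases. Origin: centre of its underside.
- mug: Bystander: white mug, 90 mm high. Origin: centre of its underside.
- cleaner: Bystander: aluminium can, 52 mm across, 150 mm high. Origin: centre of its underside.
- parts_carton: Bystander: cardboard carton 90 x 70 x 50 mm. Origin: centre of its underside.
- dish: Bystander: steel dish, 90 mm across, 20 mm high. Origin: centre of its underside.

How it is judged (in metres and radians):
On the way, in this order (a step that is already met when the one before it is completed fails the run):
1. all three lids stand open together, beyond upright, with the longest attenuator still in its case (value of joint each of lid_a, lid_b, lid_c above 1.6 rad and distance of att_long_mid from where it was at the start of the episode below 0.04 m), for 0.2 s.
2. the longest attenuator is lifted clear of its case (height (world z) of att_long_mid above 0.065 m), for 0.05 s.
At the end, for the whole second after the job is handed in: The longest attenuator lies flat and still on the cradle's bar, along it within 15 deg, its centre within 10 mm lengthwise and 8 mm sideways of the bar's middle; all three lids are open beyond upright (over 1.6 rad); the other two attenuators are within 40 mm of where they were (value of joint each of lid_a, lid_b, lid_c above 1.6 rad and distance of each of att_short_mid, att_middle_mid from where it was at the start of the episode below 0.04 m and x of att_long_mid in the frame of cradle_rest between -0.01 and 0.01 m and y of att_long_mid in the frame of cradle_rest between -0.008 and 0.008 m and z of att_long_mid in the frame of cradle_rest between 0.006 and 0.0145 m and angle between the x axis of att_long_mid and the x axis of cradle_rest, either way round below 0.26 rad and angle between att_long_mid's own z axis and vertical below 0.12 rad and linear speed of att_long below 0.02 m/s); the robot touches nothing.
It fails at once if the longest attenuator is dropped: it falls out of the fingers faster than 0.5 m/s (linear speed of att_long above 0.5 m/s and contact force between att_long and the fingers below 0.05 N).
It fails at once if one of the other two attenuators is taken out or shoved more than 40 mm (distance of any of att_short_mid, att_middle_mid from where it was at the start of the episode above 0.04 m).
It fails at once if a bystander is moved more than 40 mm (distance of any of screwdriver, tape, probe_box, mug, cleaner, parts_carton, dish from where it was at the start of the episode above 0.04 m).
It also fails if it takes over 72 s, if anything falls off the work surface, if the arm or the gripper's body presses on something with over 40 N, if the wrist force passes 120 N, or if a joint passes its speed limit or range.

## Working session

There is one attempt and no reset: what is moved stays moved. The work goes in short steps, Python scripts to look and compute and a tool call to move; the robot and the scene stay as the last step left them, time stands still between calls to the robot, and variables do not carry over. Pictures are saved under pics/ and viewed, about 8 in all and at most 12, crops included, and the job is handed in when it is done.

Besides the shell and the picture viewer there is one more tool, called after ">>>" as name(argument=value, ...), one argument or row to a line, values as JSON. servo_tool: Moves the arm, as the interface text tells. Its arguments: {"type":"object","properties":{"dp":{"type":"array"},"rot":{"type":"array"},"claw":{"type":"number"},"force":{"type":"number"}},"required":["dp","rot"]}

```bash
mkdir -p pics; ls
cat > h.py <<'E'
import numpy as np, cv2
from scipy.spatial.transform import Rotation as R
from plant import ctrl
def shot(n):
    o=ctrl.observe(); s=ctrl.snapshot(n)
    if n=="wrist":
        T=np.eye(4);T[:3,:3]=R.from_rotvec(o["tool_rot"]).as_matrix();T[:3,3]=o["tool_pos"]
        s["wc"]=T@s["tool_from_camera"]
    else: s["wc"]=np.linalg.inv(s["extrinsics"])
    s["f"]=200/np.tan(np.radians(s["fov_y"]/2)); return s
def ray(s,u,v):
    return s["wc"][:3,:3]@np.array([(u-s["cx"])/s["f"],-(v-s["cy"])/s["f"],-1]), s["wc"][:3,3]
def onz(s,u,v,z):
    d,o=ray(s,u,v); return o+d*(z-o[2])/d[2]
def pts(s):
    v,u=np.mgrid[:400,:640]; d=s["depth"]
    P=np.stack([(u-s["cx"])/s["f"]*d,-(v-s["cy"])/s["f"]*d,-d],-1)
    return P@s["wc"][:3,:3].T+s["wc"][:3,3]
def st():
    o=ctrl.observe(); print({k:np.round(o[k],3) for k in("time","joints","tool_pos","tool_rot","wrist_force","opening")})
E
python3 - <<'E'
from h import *
st()
for n in("scene","side"):
    s=shot(n); cv2.imwrite(f"pics/{n}0.png",s["color"]); print(n,[k for k in s],s["fov_y"],s["cx"],s["cy"],s["wc"].round(2).tolist())
    np.save(f"{n}0.npy",pts(s).astype(np.float32))
E
```

```text
pics
{'time': np.float64(0.0), 'joints': array([-1.278,  0.427,  0.074,  1.607, -0.034,  1.111, -0.067]), 'tool_pos': array([289.03 , 609.486, 200.301]), 'tool_rot': array([-6.900e-01, -3.065e+00,  2.000e-03]), 'wrist_force': array([ 0.52 , -0.08 , -0.658]), 'opening': np.float64(85.187)}
scene ['color', 'depth', 'fov_y', 'cx', 'cy', 'extrinsics', 'wc', 'f'] 42.999629316234724 326.7392160215365 202.69789340610288 [[-0.11, -0.6, 0.79, 1722.66], [0.99, -0.06, 0.1, 163.54], [-0.01, 0.8, 0.6, 939.83], [0.0, 0.0, 0.0, 1.0]]
side ['color', 'depth', 'fov_y', 'cx', 'cy', 'extrinsics', 'wc', 'f'] 51.19852991559301 319.42510370293064 194.96844197142806 [[0.89, 0.31, -0.33, 109.02], [-0.45, 0.58, -0.68, -902.44], [-0.02, 0.75, 0.66, 957.29], [0.0, 0.0, 0.0, 1.0]]
```

View pics/scene0.png

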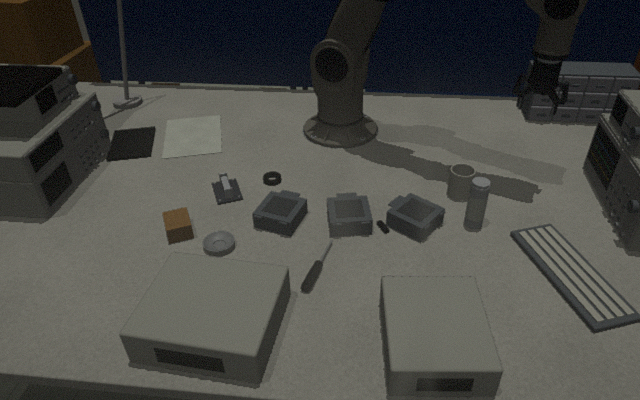

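View pics/side0.png

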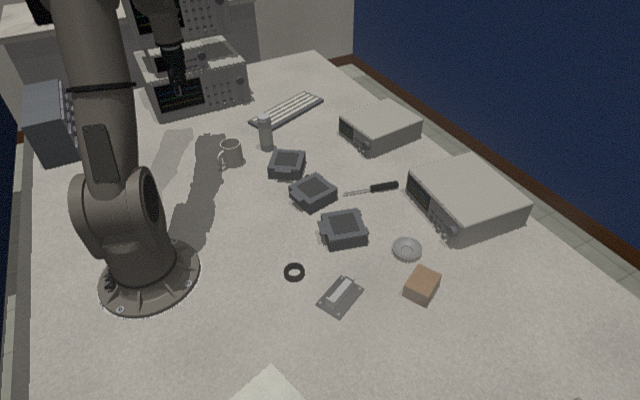

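Scene view: cases near (281,212), (349,214) and (416,215), their lips towards the robot. The cradle is at (226,189), the tape at (272,178), the probe box at (383,227), and the mug and can at (462,182) and (477,203).

Run:
```python
from h import *
img=np.zeros((400,700,3),np.uint8)
for n in("side","scene"):
    P=np.load(f"{n}0.npy"); C=cv2.imread(f"pics/{n}0.png")
    m=(P[...,0]>350)&(P[...,0]<900)&(abs(P[...,1])<500)&(P[...,2]>28)&(P[...,2]<70)
    k=np.c_[P[m]]; 
    seeds=dict(scene=dict(A=(281,207),B=(349,209),C=(416,210),cr=(226,183)),side=dict(A=(345,225),B=(313,190),C=(287,160),cr=(340,290)))[n]
    lab,_=None,None
    nl,lab=cv2.connectedComponents(m.astype(np.uint8))
    for c,(u,v) in seeds.items():
        l=lab[v,u]; 
        if l==0:
            w=lab[v-4:v+5,u-4:u+5]; w=w[w>0]; l=w[0] if len(w) else 0
        q=P[(lab==l)]; 
        if l==0: print(n,c,"none",P[v,u]); continue
        if c!="cr": q=q[q[:,2]>44]
        print(n,c,len(q),"z pct",np.percentile(q[:,2],[5,50,95]).round(1),"P",P[v,u].round(0),"rect",[np.round(x,2) for x in cv2.minAreaRect(q[:,:2].astype(np.float32))], "mean",q.mean(0).round(1))
    # bystanders
    for name,(u,v) in dict(scene=dict(tape=(272,175),probe=(383,227),mug=(460,170),can=(481,183),carton=(177,216),dish=(219,243)),side={})[n].items(): print(name,P[v,u].round(0))
    for c,(u,v) in seeds.items():
        i=C[v-35:v+35,u-45:u+45]; np.save
        r=cv2.resize(i,(360,280),interpolation=cv2.INTER_CUBIC); cv2.imwrite(f"/tmp/{n}{c}.png",r)
g=lambda n:np.vstack([np.hstack([cv2.imread(f"/tmp/{n}{c}.png") for c in p]) for p in("AB",("C","cr"))])
cv2.imwrite("pics/crop0.png",g("scene"))
```

```text
side A 1254 z pct [47.8 51.4 54.6] P [ 570. -132.   51.] rect [array([ 563.03, -119.28]), array([124.53, 142.55]), np.float64(75.71)] mean [ 564.  -124.6   51.3]
side B 936 z pct [47.6 51.5 54.8] P [556.  61.  52.] rect [array([556.94,  78.29]), array([144.48, 126.69]), np.float64(10.72)] mean [557.   73.9  51.4]
side C 721 z pct [47.6 51.4 54.9] P [549. 261.  49.] rect [array([545.49, 263.24]), array([147.5 , 121.19]), np.float64(54.4)] mean [545.4 261.3  51.4]
side cr 288 z pct [30.4 35.1 43.9] P [ 446. -322.   35.] rect [array([ 445.91, -321.5 ]), array([97.49, 26.26]), np.float64(25.67)] mean [ 446.1 -321.9   35.9]
scene A 1208 z pct [46.7 51.  54.3] P [ 575. -115.   49.] rect [array([ 565.22, -119.37]), array([123.11, 149.65]), np.float64(74.77)] mean [ 574.3 -119.    50.8]
scene B 1228 z pct [47.2 51.1 54.5] P [568.  82.  51.] rect [array([558.88,  78.58]), array([147.28, 121.25]), np.float64(11.97)] mean [567.3  79.8  51. ]
scene C 1263 z pct [46.9 51.  54.5] P [556. 272.  51.] rect [array([547.85, 265.36]), array([146.83, 130.01]), np.float64(54.17)] mean [555.2 267.8  50.9]
scene cr 154 z pct [29.7 35.  44.1] P [ 448. -317.   33.] rect [array([ 448.94, -318.91]), array([105.51,  26.07]), np.float64(25.72)] mean [ 448.9 -319.9   35.8]
tape [ 351. -191.    7.]
probe [591. 182.  11.]
mug [355. 412.  65.]
can [547. 438. 149.]
carton [ 646. -403.   49.]
dish [ 699. -271.    5.]
```

View pics/crop0.png

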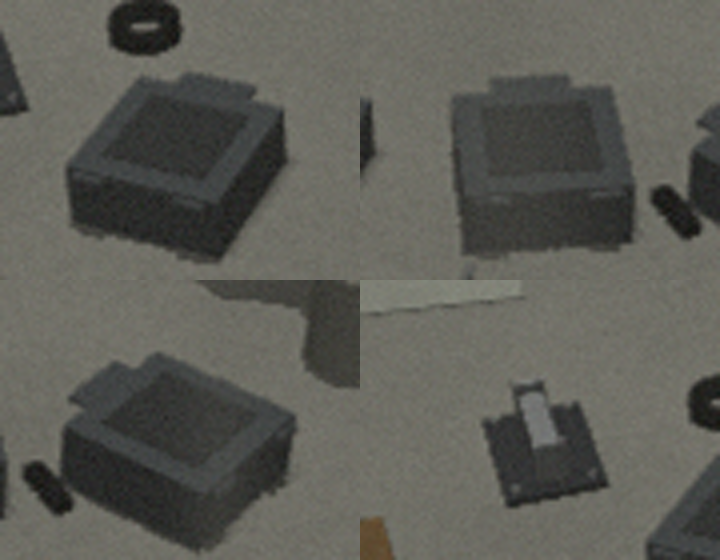

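Each lip centre is 69 mm ahead of its rectangle's centre. The measured case yaws are −14.8°, 11.3° and 54.3°, and the lid tops read about 51 mm high, which fits. I'll grip each lip by its 60 mm sides with the tool pointing down and swing it through the arc. The +y case goes first. First, a move planner.

```bash
cat > mv.py <<'E'
import sys,json
from h import *
def Rt(yaw,tilt=0):   # tool y at world yaw, z down
    a=np.radians(yaw); y=np.array([np.cos(a),np.sin(a),0]); z=np.array([0,0,-1.]); return R.from_matrix(np.c_[np.cross(y,z),y,z])
def plan(wps,start=None):
    """wps: list of (x,y,z,yaw,nrows); prints calls of 8 rows"""
    o=ctrl.observe(); p=np.array(o["tool_pos"]);r=R.from_rotvec(o["tool_rot"])
    if start is not None: p=np.array(start[:3],float); r=Rt(start[3])
    dps,rots=[],[]
    for x,y,z,w,n in wps:
        t=Rt(w)
        for k in range(n):
            left=n-k; d=r.inv().apply(np.array([x,y,z])-p)/left; q=(r.inv()*t).as_rotvec()/left
            D=np.round(d/40,2); Q=np.round(np.degrees(q)/6,2)+0.
            p=p+r.apply(D*40); r=r*R.from_rotvec(np.radians(Q*6)); dps.append((D+0.).tolist()); rots.append(Q.tolist())
    while len(dps)%8: dps.append([0,0,0]);rots.append([0,0,0])
    for i in range(0,len(dps),8): print("dp",json.dumps(dps[i:i+8]).replace(" ",""),"\nrot",json.dumps(rots[i:i+8]).replace(" ",""))
    print("max",np.abs(dps).max(),np.abs(rots).max(),"end",p.round(1))
E
python3 -c "
from mv import *
plan([(507,207,200,-35.7,22),(507,207,160,-35.7,2)])"
```

```text
dp [[-0.42,-0.31,0.0],[-0.44,-0.27,0.0],[-0.46,-0.24,0.0],[-0.48,-0.2,0.0],[-0.5,-0.16,0.0],[-0.51,-0.12,0.0],[-0.51,-0.08,0.0],[-0.52,-0.04,0.0]] 
rot [[0.0,0.0,0.76],[0.0,0.0,0.76],[0.0,0.0,0.76],[0.0,0.0,0.76],[0.0,0.0,0.76],[0.0,0.0,0.76],[0.0,0.0,0.76],[0.0,0.0,0.76]]
dp [[-0.52,0.0,0.0],[-0.52,0.04,0.0],[-0.51,0.09,0.0],[-0.5,0.13,0.0],[-0.49,0.17,0.0],[-0.48,0.2,0.0],[-0.46,0.24,0.0],[-0.44,0.28,0.0]] 
rot [[0.0,0.0,0.76],[0.0,0.0,0.76],[0.0,0.0,0.76],[0.0,0.0,0.76],[0.0,0.0,0.76],[0.0,0.0,0.76],[0.0,0.0,0.76],[0.0,0.0,0.76]]
dp [[-0.42,0.31,0.0],[-0.39,0.34,0.0],[-0.36,0.37,0.0],[-0.33,0.4,0.01],[-0.3,0.43,0.0],[-0.26,0.46,0.01],[0.0,0.0,0.5],[0.0,0.0,0.5]] 
rot [[0.0,0.0,0.76],[0.0,0.0,0.76],[0.0,0.0,0.76],[0.0,0.0,0.76],[0.0,0.01,0.76],[0.0,0.0,0.76],[0.0,0.0,0.0],[0.0,0.0,0.0]]
max 0.52 0.76 end [507.3 207.1 159.9]
```

>>> servo_tool(
  dp=[
    [-0.42,-0.31,0.0],
    [-0.44,-0.27,0.0],
    [-0.46,-0.24,0.0],
    [-0.48,-0.2,0.0],
    [-0.5,-0.16,0.0],
    [-0.51,-0.12,0.0],
    [-0.51,-0.08,0.0],
    [-0.52,-0.04,0.0],
  ],
  rot=[
    [0,0,0.76],
    [0,0,0.76],
    [0,0,0.76],
    [0,0,0.76],
    [0,0,0.76],
    [0,0,0.76],
    [0,0,0.76],
    [0,0,0.76],
  ],
  claw=-1,
  force=25,
)

```text
time: 0.77
tool_pos: [368.6, 462.2, 200.8]
tool_rot: [-1.62, -2.692, 0.001]
wrist_force: [0.6, 1.1, 0.1]
opening: 85.4
```

>>> servo_tool(
  dp=[
    [-0.52,0.0,0.0],
    [-0.52,0.04,0.0],
    [-0.51,0.09,0.0],
    [-0.5,0.13,0.0],
    [-0.49,0.17,0.0],
    [-0.48,0.2,0.0],
    [-0.46,0.24,0.0],
    [-0.44,0.28,0.0],
  ],
  rot=[
    [0,0,0.76],
    [0,0,0.76],
    [0,0,0.76],
    [0,0,0.76],
    [0,0,0.76],
    [0,0,0.76],
    [0,0,0.76],
    [0,0,0.76],
  ],
)

```text
time: 1.43
tool_pos: [447.9, 316.2, 200.8]
tool_rot: [-2.381, -2.05, 0.001]
wrist_force: [-0.9, -0.0, 0.1]
opening: 85.2
```

>>> servo_tool(
  dp=[
    [-0.42,0.31,0.0],
    [-0.39,0.34,0.0],
    [-0.36,0.37,0.0],
    [-0.33,0.4,0.0],
    [-0.3,0.43,0.0],
    [-0.26,0.46,0.0],
    [0.0,0.0,0.5],
    [0.0,0.0,0.5],
  ],
  rot=[
    [0,0,0.76],
    [0,0,0.76],
    [0,0,0.76],
    [0,0,0.76],
    [0,0,0.76],
    [0,0,0.76],
    [0,0,0],
    [0,0,0],
  ],
)

```text
time: 2.1
tool_pos: [508.5, 206.3, 161.2]
tool_rot: [-2.797, -1.43, -0.003]
wrist_force: [-0.4, 1.3, 0.2]
opening: 85.5
```

Run:
```python
from h import *
st(); s=shot("wrist"); cv2.imwrite("pics/w1.png",s["color"]); np.savez("w1.npz",**{k:s[k] for k in("wc","f","cx","cy","depth")})
P=pts(s); m=(P[...,2]>43)&(P[...,2]<58)&(s["depth"]>0)
print("toolcam",s["tool_from_camera"].round(2).tolist())
nl,lab,stt,c=cv2.connectedComponentsWithStats(m.astype(np.uint8))
for i in range(1,nl):
    if stt[i,4]>800:
        q=P[lab==i]; print(stt[i],c[i].round(),[np.round(x,1) for x in cv2.minAreaRect(q[:,:2].astype(np.float32))],np.median(q[:,2]))
```

```text
{'time': np.float64(2.1), 'joints': array([-0.959,  0.289,  0.549,  1.958, -0.185,  0.941, -0.945]), 'tool_pos': array([508.524, 206.335, 161.202]), 'tool_rot': array([-2.797, -1.43 , -0.003]), 'wrist_force': array([-0.368,  1.332,  0.228]), 'opening': np.float64(85.45)}
toolcam [[-0.0, 0.96, 0.27, 68.82], [1.0, 0.0, 0.0, -0.03], [0.0, 0.27, -0.96, -173.29], [0.0, 0.0, 0.0, 1.0]]
[  238     2   163   191 26763] [321.  93.] [array([545.7, 264.3]), array([143.9, 120.2]), np.float64(55.1)] 52.217861137250566
[  40   16   56  104 1173] [79. 71.] [array([403.4, 396.8]), array([74.3, 31. ]), np.float64(49.8)] 50.80322782591628
[  363   173   190   171 14459] [454. 254.] [array([556. ,  77.5]), array([144.2, 121.4]), np.float64(10.9)] 52.2126781445636
```

View pics/w1.png

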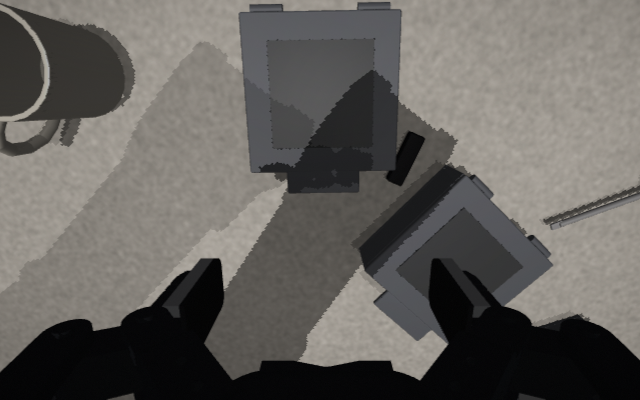

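The wrist view shows the +y case at (321,93) and the middle one at (454,254). Their rectangles agree with the first estimate to within 2 mm and 1°. The outline is 144 mm long because the hinge knuckles stick out behind. Next I descend onto the first lip and close.

```bash
cat >> mv.py <<'E'
def arc(h,yaw,r,dz,th0,th1,n,extra=[]):
    """waypoints swinging a lip point at radius r about hinge h (xy), tcp dz under it"""
    u=np.array([np.cos(np.radians(yaw)),np.sin(np.radians(yaw))]); w=[]
    for t in np.radians(np.linspace(th0,th1,n+1)[1:]):
        x=-r*np.cos(t)+3.5*np.sin(t); z=45+r*np.sin(t)+3.5*np.cos(t)-dz
        w.append((h[0]+u[0]*x,h[1]+u[1]*x,z,yaw-90,1))
    return w
E
python3 -c "
from mv import *
plan([(507.4,209.4,60,-34.9,5),(507.4,209.4,36.5,-34.9,3)])
plan(arc((583.4,318.5),55.1,133,12,0,105,24),start=(507.4,209.4,36.5,-34.9))"
```

```text
dp [[0.02,0.0,0.49],[0.02,0.0,0.48],[0.02,0.0,0.49],[0.01,-0.01,0.48],[0.02,0.0,0.49],[0.0,0.0,0.19],[0.0,0.0,0.2],[0.0,0.0,0.19]] 
rot [[0.0,0.01,-0.03],[0.0,0.01,-0.03],[0.0,0.0,-0.03],[-0.01,0.01,-0.02],[0.0,0.0,-0.03],[0.0,0.0,0.0],[0.0,0.0,0.0],[0.0,0.0,0.0]]
max 0.49 0.03 end [507.6 209.3  36.7]
dp [[0.02,0.0,-0.25],[0.03,0.0,-0.25],[0.06,0.0,-0.25],[0.07,0.0,-0.25],[0.09,0.0,-0.23],[0.11,0.0,-0.23],[0.13,0.0,-0.22],[0.14,0.0,-0.21]] 
rot [[0.0,0.0,0.0],[0.0,0.0,0.0],[0.0,0.0,0.0],[0.0,0.0,0.0],[0.0,0.0,0.0],[0.0,0.0,0.0],[0.0,0.0,0.0],[0.0,0.0,0.0]]
dp [[0.16,0.0,-0.2],[0.17,0.0,-0.18],[0.19,0.0,-0.18],[0.2,0.0,-0.15],[0.21,0.0,-0.14],[0.22,0.0,-0.13],[0.23,0.0,-0.11],[0.24,0.0,-0.09]] 
rot [[0.0,0.0,0.0],[0.0,0.0,0.0],[0.0,0.0,0.0],[0.0,0.0,0.0],[0.0,0.0,0.0],[0.0,0.0,0.0],[0.0,0.0,0.0],[0.0,0.0,0.0]]
dp [[0.24,0.0,-0.07],[0.25,0.0,-0.05],[0.25,0.0,-0.03],[0.26,0.0,-0.02],[0.25,0.0,0.01],[0.25,0.0,0.02],[0.25,0.0,0.05],[0.25,0.0,0.06]] 
rot [[0.0,0.0,0.0],[0.0,0.0,0.0],[0.0,0.0,0.0],[0.0,0.0,0.0],[0.0,0.0,0.0],[0.0,0.0,0.0],[0.0,0.0,0.0],[0.0,0.0,0.0]]
max 0.26 0.0 end [605.1 349.5 160.5]
```

>>> servo_tool(
  dp=[
    [0.02,0,0.49],
    [0.02,0,0.48],
    [0.02,0,0.49],
    [0.01,-0.01,0.48],
    [0.02,0,0.49],
    [0,0,0.19],
    [0,0,0.2],
    [0,0,0.19],
  ],
  rot=[
    [0,0,-0.03],
    [0,0,-0.03],
    [0,0,-0.03],
    [0,0,-0.03],
    [0,0,-0.03],
    [0,0,0],
    [0,0,0],
    [0,0,0],
  ],
)

```text
time: 2.82
tool_pos: [509.4, 210.7, 40.6]
tool_rot: [-2.784, -1.456, -0.0]
wrist_force: [-0.7, 0.1, 0.7]
opening: 85.9
```

>>> servo_tool(
  dp=[
    [0,0,0],
    [0,0,0],
    [0,0,0],
    [0,0,0],
    [0,0,0],
    [0,0,0],
    [0,0,0],
    [0,0,0],
  ],
  rot=[
    [0,0,0],
    [0,0,0],
    [0,0,0],
    [0,0,0],
    [0,0,0],
    [0,0,0],
    [0,0,0],
    [0,0,0],
  ],
  claw=1,
  force=25,
)

```text
time: 3.48
tool_pos: [509.2, 210.6, 40.7]
tool_rot: [-2.784, -1.456, -0.0]
wrist_force: [-0.1, -0.5, 0.7]
opening: 0.2
```

Run:
```python
from h import *
st(); s=shot("wrist"); cv2.imwrite("pics/w2.png",s["color"])
```

```text
{'time': np.float64(3.483), 'joints': array([-0.877,  0.466,  0.462,  2.038, -0.314,  0.705, -0.823]), 'tool_pos': array([509.181, 210.581,  40.722]), 'tool_rot': array([-2.784, -1.456, -0.   ]), 'wrist_force': array([-0.064, -0.478,  0.692]), 'opening': np.float64(0.245)}
```

View pics/w2.png

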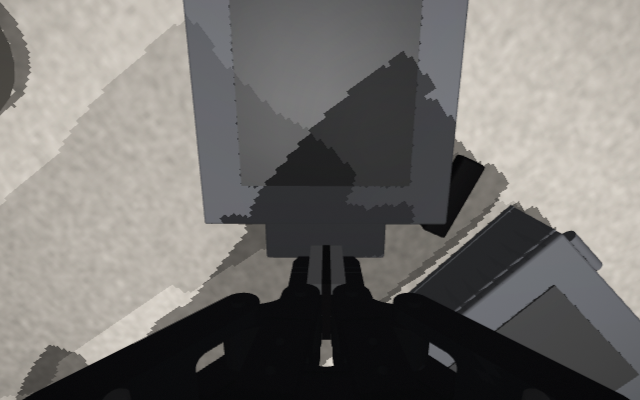

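Opening 0.2: the pads swung back while open, passed above the lip and shut on nothing. I'll check where the tip is relative to the lip edge, seen at v≈257.

Run:
```python
from h import *
st(); s=shot("wrist"); P=pts(s)
print("TCP",ctrl.observe()["tool_pos"].round(1) if hasattr(ctrl.observe()["tool_pos"],"round") else ctrl.observe()["tool_pos"])
W=np.linalg.inv(s["wc"])
def proj(p):
    c=W@np.r_[p,1]; return (s["cx"]+s["f"]*c[0]/-c[2], s["cy"]-s["f"]*c[1]/-c[2], -c[2])
o=ctrl.observe()["tool_pos"]; print("tcp px",proj(o)); print("lip pred px",proj([504.5,205.3,51]),proj([583.4-.572*120,318.5-.82*120,51]))
for u in (280,327,335,370):
    for v in (235,246,250,254,258,262,270): print(u,v,s["depth"][v,u].round(1),P[v,u].round(1))
```

```text
{'time': np.float64(3.533), 'joints': array([-0.877,  0.467,  0.462,  2.038, -0.314,  0.705, -0.823]), 'tool_pos': array([509.166, 210.553,  40.672]), 'tool_rot': array([-2.784, -1.456, -0.   ]), 'wrist_force': array([-0.065, -0.017, -0.318]), 'opening': np.float64(-0.045)}
TCP [509.1 210.6  40.6]
tcp px (np.float64(325.97297794352636), np.float64(237.41164051363987), np.float64(185.54946550042533))
lip pred px (np.float64(324.4023269100078), np.float64(257.6805972472354), np.float64(177.49503732722215)) (np.float64(324.31192611488416), np.float64(224.356828782439), np.float64(172.558889728142))
280 235 173.5 [493.5 228.3  51.5]
280 246 174.9 [490.  223.6  51.8]
280 250 174.4 [489.1 222.1  52.8]
280 254 175.3 [487.7 220.3  52.5]
280 258 232.5 [466.4 202.9   0.6]
280 262 232.8 [464.8 200.7   1. ]
280 270 234.9 [461.1 195.9   0.6]
327 235 173.4 [512.8 214.9  51.7]
327 246 147.8 [515.5 218.9  76.9]
327 250 143.4 [515.6 219.1  81.4]
327 254 139.9 [515.5 219.   85.1]
327 258 136.7 [515.4 218.8  88.5]
327 262 133.1 [515.4 218.9  92.2]
327 270 125.5 [515.7 219.4 100. ]
335 235 172.2 [516.3 213.   52.8]
335 246 147.0 [518.4 217.2  77.6]
335 250 144.7 [518.  216.7  80.3]
335 254 140.4 [518.  217.   84.7]
335 258 136.7 [517.9 217.   88.5]
335 262 133.3 [517.9 217.   92. ]
335 270 126.2 [517.9 217.4  99.3]
370 235 171.9 [530.5 203.2  53. ]
370 246 173.9 [527.3 198.1  52.7]
370 250 175.0 [526.1 196.1  52.2]
370 254 175.1 [525.  194.5  52.7]
370 258 230.9 [516.  169.3   2.1]
370 262 232.2 [514.4 166.6   1.6]
370 270 235.7 [ 5.109e+02  1.608e+02 -2.000e-01]
```

Run:
```python
from h import *
t=np.array(ctrl.observe()["tool_pos"])
for n in("scene","side"):
    s=shot(n);P=pts(s);W=np.linalg.inv(s["wc"])
    c=W@np.r_[t,1];u,v=s["cx"]+s["f"]*c[0]/-c[2],s["cy"]-s["f"]*c[1]/-c[2]; print(n,"tcp px",u,v)
    u,v=int(u),int(v)
    for k in range(-12,5,1): print(v+k,[(P[v+k,u+j]-t).round(0).astype(int).tolist() for j in(-2,0,2)])
    i=s["color"][v-40:v+40,u-50:u+50]; i=cv2.resize(i,(400,320),interpolation=cv2.INTER_CUBIC); cv2.drawMarker(i,(202,162),(0,0,255),0,8); cv2.imwrite(f"/tmp/{n}.png",cv2.convertScaleAbs(i,alpha=2))
cv2.imwrite("pics/tip.png",np.hstack([cv2.imread(f"/tmp/{n}.png") for n in("scene","side")]))
```

```text
scene tcp px 394.13575403300024 202.07013815874717
190 [[12, -9, 52], [15, -4, 54], [13, 2, 53]]
191 [[10, -9, 46], [15, -3, 50], [12, 2, 49]]
192 [[9, -9, 42], [17, -3, 49], [9, 3, 43]]
193 [[9, -9, 39], [17, -3, 45], [8, 3, 39]]
194 [[5, -8, 32], [9, -3, 36], [9, 3, 36]]
195 [[-88, -5, -38], [11, -2, 34], [10, 3, 33]]
196 [[-84, -5, -39], [-90, 2, -43], [14, 3, 32]]
197 [[-77, -5, -38], [-80, 1, -40], [-12, 5, 10]]
198 [[-75, -5, -40], [-82, 2, -45], [-11, 5, 7]]
199 [[-66, -5, -37], [-4, -1, 8], [-3, 5, 9]]
200 [[8, -7, 13], [8, -1, 13], [2, 5, 9]]
201 [[13, -7, 13], [6, -1, 8], [11, 5, 12]]
202 [[13, -7, 9], [9, -1, 7], [15, 5, 12]]
203 [[21, -7, 12], [22, -1, 13], [22, 5, 13]]
204 [[28, -7, 13], [22, -1, 10], [19, 5, 7]]
205 [[26, -6, 8], [35, -1, 15], [29, 5, 11]]
206 [[34, -6, 10], [31, -1, 8], [28, 5, 7]]
side tcp px 282.5770669878293 172.51330739019133
160 [[-7, -5, 61], [-2, -12, 63], [5, -13, 62]]
161 [[-8, -7, 58], [0, -6, 55], [6, -8, 54]]
162 [[-8, -7, 54], [0, -3, 49], [5, -10, 51]]
163 [[-9, -9, 52], [-3, -11, 50], [4, -12, 48]]
164 [[-8, -5, 44], [-2, -10, 45], [4, -11, 44]]
165 [[-8, -5, 40], [-3, -10, 41], [5, -8, 37]]
166 [[-7, 0, 32], [-3, -8, 35], [15, 20, 10]]
167 [[-2, 15, 15], [8, 23, 7], [12, 13, 11]]
168 [[-2, 17, 10], [3, 9, 13], [7, 1, 17]]
169 [[-5, 10, 11], [2, 7, 10], [8, 3, 11]]
170 [[-7, 5, 10], [-2, -2, 14], [6, -2, 11]]
171 [[-9, 0, 10], [-2, -2, 9], [1, -13, 15]]
172 [[-4, 16, -7], [2, 12, -7], [3, -6, 6]]
173 [[-4, 16, -12], [3, 16, -14], [9, 10, -13]]
174 [[-4, 19, -18], [3, 15, -18], [8, 10, -17]]
175 [[-5, 17, -22], [2, 13, -21], [7, 6, -18]]
176 [[-5, 18, -26], [2, 17, -28], [8, 10, -26]]
```

View pics/tip.png

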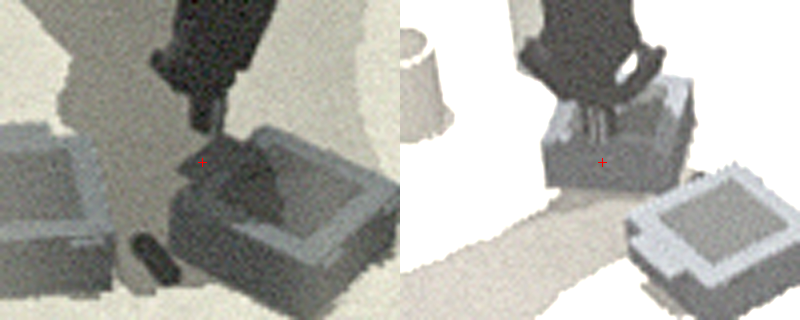

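The picture shows the closed fingertips hanging above the lip, not under it; the red marker is where the reported TCP projects. All three cameras put the real finger ends about 32 mm above the reported TCP. I'll allow for that 32 mm and check it by the opening when gripping: a hold on the lip must read about 60 mm.

>>> servo_tool(
  dp=[
    [-0.07,0,0],
    [0,0,0],
    [0,0,0],
    [0,0,0],
    [0,0,0],
    [0,0,0],
    [0,0,0],
    [0,0,0],
  ],
  rot=[
    [0,0,0],
    [0,0,0],
    [0,0,0],
    [0,0,0],
    [0,0,0],
    [0,0,0],
    [0,0,0],
    [0,0,0],
  ],
  claw=-1,
)

```text
time: 4.35
tool_pos: [507.6, 208.3, 40.6]
tool_rot: [2.784, 1.456, -0.0]
wrist_force: [-0.7, 0.1, -0.5]
opening: 85.1
```

>>> servo_tool(
  dp=[
    [0,0,0.16],
    [0,0,0.16],
    [0,0,0.16],
    [0,0,0.16],
    [0,0,0.16],
    [0,0,0.16],
    [0,0,0],
    [0,0,0],
  ],
  rot=[
    [0,0,0],
    [0,0,0],
    [0,0,0],
    [0,0,0],
    [0,0,0],
    [0,0,0],
    [0,0,0],
    [0,0,0],
  ],
)

```text
time: 5.02
tool_pos: [507.3, 208.0, 1.7]
tool_rot: [2.784, 1.455, -0.001]
wrist_force: [-0.1, 0.1, -0.1]
opening: 85.4
```

>>> servo_tool(
  dp=[
    [0,0,0],
    [0,0,0],
    [0,0,0],
    [0,0,0],
    [0,0,0],
    [0,0,0],
    [0,0,0],
    [0,0,0],
  ],
  rot=[
    [0,0,0],
    [0,0,0],
    [0,0,0],
    [0,0,0],
    [0,0,0],
    [0,0,0],
    [0,0,0],
    [0,0,0],
  ],
  claw=1,
  force=25,
)

```text
time: 5.68
tool_pos: [507.4, 208.6, 2.8]
tool_rot: [-2.783, -1.456, -0.0]
wrist_force: [-3.7, 1.1, 7.5]
opening: 59.0
```

The opening reads 59 mm, so the lip is gripped. Now the arc.

>>> servo_tool(
  dp=[
    [0.02,0,-0.25],
    [0.03,0,-0.25],
    [0.06,0,-0.25],
    [0.07,0,-0.25],
    [0.09,0,-0.23],
    [0.11,0,-0.23],
    [0.13,0,-0.22],
    [0.14,0,-0.21],
  ],
  rot=[
    [0,0,0],
    [0,0,0],
    [0,0,0],
    [0,0,0],
    [0,0,0],
    [0,0,0],
    [0,0,0],
    [0,0,0],
  ],
)

```text
time: 6.35
tool_pos: [522.5, 230.1, 78.7]
tool_rot: [-2.784, -1.456, 0.0]
wrist_force: [-1.6, 4.7, -5.3]
opening: 58.8
```

Run:
```python
from h import *
st(); s=shot("wrist"); cv2.imwrite("pics/w3.png",s["color"])
```

```text
{'time': np.float64(6.35), 'joints': array([-0.914,  0.438,  0.489,  1.972, -0.283,  0.798, -0.872]), 'tool_pos': array([522.454, 230.108,  78.733]), 'tool_rot': array([-2.784, -1.456,  0.   ]), 'wrist_force': array([-1.557,  4.748, -5.326]), 'opening': np.float64(58.83)}
```

View pics/w3.png

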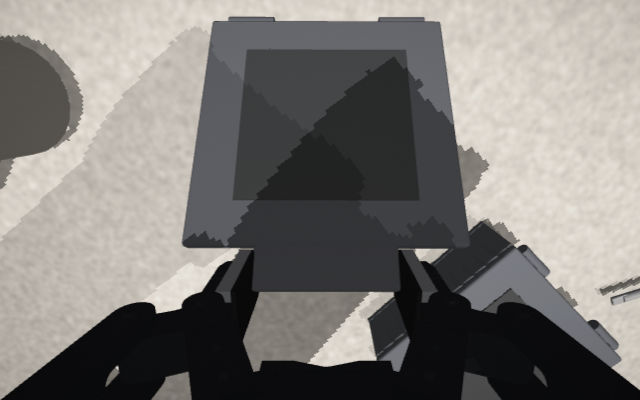

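The wrist view shows the lid rising between the pads, with the lip at (325,270). Continuing the arc.

>>> servo_tool(
  dp=[
    [0.16,0,-0.2],
    [0.17,0,-0.18],
    [0.19,0,-0.18],
    [0.2,0,-0.15],
    [0.21,0,-0.14],
    [0.22,0,-0.13],
    [0.23,0,-0.11],
    [0.24,0,-0.09],
  ],
  rot=[
    [0,0,0],
    [0,0,0],
    [0,0,0],
    [0,0,0],
    [0,0,0],
    [0,0,0],
    [0,0,0],
    [0,0,0],
  ],
)

```text
time: 7.07
tool_pos: [559.8, 283.6, 125.7]
tool_rot: [-2.784, -1.456, 0.0]
wrist_force: [-3.9, 1.9, -2.6]
opening: 59.0
```

>>> servo_tool(
  dp=[
    [0.24,0,-0.07],
    [0.25,0,-0.05],
    [0.25,0,-0.03],
    [0.26,0,-0.02],
    [0.25,0,0.01],
    [0.25,0,0.02],
    [0.25,0,0.05],
    [0.25,0,0.06],
  ],
  rot=[
    [0,0,0],
    [0,0,0],
    [0,0,0],
    [0,0,0],
    [0,0,0],
    [0,0,0],
    [0,0,0],
    [0,0,0],
  ],
)

```text
time: 7.73
tool_pos: [606.0, 349.8, 126.7]
tool_rot: [-2.784, -1.456, -0.002]
wrist_force: [-3.9, 1.8, 5.6]
opening: 59.0
```

Run:
```python
from mv import *
st(); s=shot("scene");P=pts(s); h=np.array([583.4,318.5]);u=np.array([.572,.82])
a=(P[...,:2]-h)@u; b=(P[...,:2]-h)@np.array([-.82,.572])
m=(abs(b)<58)&(a>-140)&(a<120)&(P[...,2]>60)&(P[...,2]<170)
for z in range(60,170,15):
    k=m&(P[...,2]>z)&(P[...,2]<z+15)&(abs(b)<25)
    if k.sum(): print(z,k.sum(),np.median(a[k]).round(1))
```

```text
{'time': np.float64(7.733), 'joints': array([-0.949,  0.574,  0.483,  1.632, -0.302,  1.01 , -0.977]), 'tool_pos': array([606.023, 349.838, 126.748]), 'tool_rot': array([-2.784e+00, -1.456e+00, -2.000e-03]), 'wrist_force': array([-3.868,  1.806,  5.618]), 'opening': np.float64(59.035)}
60 17 15.0
75 22 18.8
90 23 22.2
105 22 25.0
120 17 29.1
135 17 32.0
150 9 36.1
165 5 37.5
```

The lid stands about 13° past upright. I release it and go to the middle case, whose grasp point is (489, 65).

```bash
python3 -c "
from mv import *
plan([(595,333,150,-34.9,2),(489.2,64.7,100,-79.1,12),(489.2,64.7,2,-79.1,8),(489.2,64.7,2,-79.1,2)])
plan(arc((620.8,90),10.9,134,46.5,0,105,24),start=(489.2,64.7,2,-79.1))"
```

```text
dp [[-0.27,0.01,-0.3],[-0.28,0.01,-0.29],[-0.58,0.14,0.1],[-0.57,0.18,0.1],[-0.56,0.21,0.1],[-0.55,0.25,0.11],[-0.53,0.28,0.1],[-0.51,0.32,0.11]] 
rot [[0.01,-0.01,0.01],[0.0,-0.01,0.02],[0.0,0.0,0.61],[0.0,0.0,0.61],[0.0,0.0,0.61],[0.0,0.0,0.62],[0.0,0.0,0.61],[0.0,0.0,0.62]]
dp [[-0.49,0.35,0.1],[-0.47,0.38,0.11],[-0.44,0.41,0.1],[-0.42,0.43,0.11],[-0.38,0.46,0.1],[-0.36,0.48,0.11],[0.0,0.0,0.31],[0.0,0.0,0.31]] 
rot [[0.0,0.0,0.61],[0.0,0.0,0.62],[0.0,0.0,0.61],[0.0,0.0,0.62],[0.0,0.0,0.61],[0.0,0.0,0.62],[0.0,0.0,0.0],[0.0,0.0,0.0]]
dp [[0.0,0.0,0.3],[0.0,0.0,0.31],[0.0,0.0,0.3],[0.0,0.0,0.31],[0.0,0.0,0.3],[0.0,0.0,0.31],[0.0,0.0,0.0],[0.0,0.0,0.0]] 
rot [[0.0,0.0,0.0],[0.0,0.0,0.0],[0.0,0.0,0.0],[0.0,0.0,0.0],[0.0,0.0,0.0],[0.0,0.0,0.0],[0.0,0.0,0.0],[0.0,0.0,0.0]]
max 0.58 0.62 end [489.1  64.8   1.8]
dp [[0.02,0.0,-0.26],[0.03,0.0,-0.25],[0.06,0.0,-0.25],[0.07,0.0,-0.24],[0.09,0.0,-0.24],[0.11,0.0,-0.23],[0.13,0.0,-0.22],[0.15,0.0,-0.22]] 
rot [[0.0,0.0,0.0],[0.0,0.0,0.0],[0.0,0.0,0.0],[0.0,0.0,0.0],[0.0,0.0,0.0],[0.0,0.0,0.0],[0.0,0.0,0.0],[0.0,0.0,0.0]]
dp [[0.16,0.0,-0.2],[0.17,0.0,-0.18],[0.19,0.0,-0.18],[0.2,0.0,-0.15],[0.21,0.0,-0.15],[0.23,0.0,-0.12],[0.23,0.0,-0.11],[0.24,0.0,-0.09]] 
rot [[0.0,0.0,0.0],[0.0,0.0,0.0],[0.0,0.0,0.0],[0.0,0.0,0.0],[0.0,0.0,0.0],[0.0,0.0,0.0],[0.0,0.0,0.0],[0.0,0.0,0.0]]
dp [[0.24,0.0,-0.07],[0.25,0.0,-0.06],[0.26,0.0,-0.03],[0.25,0.0,-0.01],[0.26,0.0,0.0],[0.25,0.0,0.03],[0.25,0.0,0.04],[0.25,0.0,0.06]] 
rot [[0.0,0.0,0.0],[0.0,0.0,0.0],[0.0,0.0,0.0],[0.0,0.0,0.0],[0.0,0.0,0.0],[0.0,0.0,0.0],[0.0,0.0,0.0],[0.0,0.0,0.0]]
max 0.26 0.0 end [658.1  97.2 127.2]
```

>>> servo_tool(
  dp=[
    [0,0,0],
    [0,0,0],
    [0,0,0],
    [0,0,0],
    [0,0,0],
    [0,0,0],
    [0,0,0],
    [0,0,0],
  ],
  rot=[
    [0,0,0],
    [0,0,0],
    [0,0,0],
    [0,0,0],
    [0,0,0],
    [0,0,0],
    [0,0,0],
    [0,0,0],
  ],
  claw=-1,
)

```text
time: 8.45
tool_pos: [605.0, 348.5, 126.3]
tool_rot: [-2.784, -1.456, -0.0]
wrist_force: [0.6, 0.0, 0.4]
opening: 85.4
```

>>> servo_tool(
  dp=[
    [-0.27,0,-0.3],
    [-0.28,0,-0.29],
    [-0.58,0.14,0.1],
    [-0.57,0.18,0.1],
    [-0.56,0.21,0.1],
    [-0.55,0.25,0.11],
    [-0.53,0.28,0.1],
    [-0.51,0.32,0.11],
  ],
  rot=[
    [0,0,0],
    [0,0,0],
    [0,0,0.61],
    [0,0,0.61],
    [0,0,0.61],
    [0,0,0.62],
    [0,0,0.61],
    [0,0,0.62],
  ],
)

```text
time: 9.12
tool_pos: [539.7, 195.4, 125.0]
tool_rot: [-3.012, -0.891, -0.0]
wrist_force: [0.2, -0.5, -0.2]
opening: 85.7
```

>>> servo_tool(
  dp=[
    [-0.49,0.35,0.1],
    [-0.47,0.38,0.11],
    [-0.44,0.41,0.1],
    [-0.42,0.43,0.11],
    [-0.38,0.46,0.1],
    [-0.36,0.48,0.11],
    [0,0,0],
    [0,0,0],
  ],
  rot=[
    [0,0,0.61],
    [0,0,0.62],
    [0,0,0.61],
    [0,0,0.62],
    [0,0,0.61],
    [0,0,0.62],
    [0,0,0],
    [0,0,0],
  ],
)

```text
time: 9.78
tool_pos: [486.7, 61.5, 99.9]
tool_rot: [-3.127, -0.298, 0.0]
wrist_force: [0.9, 0.3, -0.8]
opening: 85.8
```

```bash
cat > rect.py <<'E'
from mv import *
s=shot("wrist"); P=pts(s); m=(P[...,2]>43)&(P[...,2]<58)&(s["depth"]>100)
nl,lab,stt,c=cv2.connectedComponentsWithStats(m.astype(np.uint8))
for i in range(1,nl):
    if stt[i,4]>1500:
        q=P[lab==i]; print(stt[i],[np.round(x,1) for x in cv2.minAreaRect(q[:,:2].astype(np.float32))],np.median(q[:,2]))
E
python3 rect.py; python3 -c "
from mv import *
st(); plan([(489.2,64.7,2,-79.1,6)])"
```

```text
[   0    0  150  185 2179] [array([525.6, 234.8]), array([ 42.6, 121.8]), np.float64(57.9)] 45.05044404183508
[  216     0   210   212 38644] [array([547.7,  76. ]), array([126.5, 120.1]), np.float64(11.0)] 52.26508580511742
[  498     0   142   261 22859] [array([553.9, -85.4]), array([165.3,  89.7]), np.float64(24.1)] 52.22112672511386
{'time': np.float64(9.833), 'joints': array([-0.891,  0.322,  0.756,  2.139, -0.312,  0.788, -1.317]), 'tool_pos': array([487.319,  62.461, 100.057]), 'tool_rot': array([-3.127e+00, -3.010e-01, -1.000e-03]), 'wrist_force': array([-0.051,  1.42 ,  0.267]), 'opening': np.float64(85.385)}
dp [[0.01,-0.01,0.41],[0.01,-0.01,0.41],[0.01,-0.01,0.41],[0.01,-0.01,0.41],[0.01,0.0,0.41],[0.01,-0.01,0.4],[0,0,0],[0,0,0]] 
rot [[0.0,0.0,0.0],[0.0,0.0,0.0],[0.0,0.0,0.0],[0.0,0.0,0.01],[0.0,0.0,0.0],[0.0,0.0,0.01],[0,0,0],[0,0,0]]
max 0.41 0.01 end [489.3  64.9   2.1]
```

>>> servo_tool(
  dp=[
    [0.01,-0.01,0.41],
    [0.01,-0.01,0.41],
    [0.01,-0.01,0.41],
    [0.01,-0.01,0.41],
    [0.01,0,0.41],
    [0.01,-0.01,0.4],
    [0,0,0],
    [0,0,0],
  ],
  rot=[
    [0,0,0],
    [0,0,0],
    [0,0,0],
    [0,0,0],
    [0,0,0],
    [0,0,0],
    [0,0,0],
    [0,0,0],
  ],
)

```text
time: 10.5
tool_pos: [489.0, 65.1, 1.6]
tool_rot: [3.127, 0.303, -0.002]
wrist_force: [0.3, 0.2, 0.5]
opening: 85.4
```

>>> servo_tool(
  dp=[
    [0,0,0],
    [0,0,0],
    [0,0,0],
    [0,0,0],
    [0,0,0],
    [0,0,0],
    [0,0,0],
    [0,0,0],
  ],
  rot=[
    [0,0,0],
    [0,0,0],
    [0,0,0],
    [0,0,0],
    [0,0,0],
    [0,0,0],
    [0,0,0],
    [0,0,0],
  ],
  claw=1,
  force=25,
)

```text
time: 11.17
tool_pos: [489.7, 65.0, 2.8]
tool_rot: [-3.126, -0.301, -0.002]
wrist_force: [-1.5, -1.5, 8.3]
opening: 59.2
```

Gripped at 59.2 mm; lifting.

>>> servo_tool(
  dp=[
    [0.02,0,-0.26],
    [0.03,0,-0.25],
    [0.06,0,-0.25],
    [0.07,0,-0.24],
    [0.09,0,-0.24],
    [0.11,0,-0.23],
    [0.13,0,-0.22],
    [0.15,0,-0.22],
  ],
  rot=[
    [0,0,0],
    [0,0,0],
    [0,0,0],
    [0,0,0],
    [0,0,0],
    [0,0,0],
    [0,0,0],
    [0,0,0],
  ],
)

```text
time: 11.83
tool_pos: [515.0, 69.8, 79.1]
tool_rot: [-3.127, -0.301, 0.001]
wrist_force: [2.1, 0.0, -4.0]
opening: 59.1
```

>>> servo_tool(
  dp=[
    [0.16,0,-0.2],
    [0.17,0,-0.18],
    [0.19,0,-0.18],
    [0.2,0,-0.15],
    [0.21,0,-0.15],
    [0.23,0,-0.12],
    [0.23,0,-0.11],
    [0.24,0,-0.09],
  ],
  rot=[
    [0,0,0],
    [0,0,0],
    [0,0,0],
    [0,0,0],
    [0,0,0],
    [0,0,0],
    [0,0,0],
    [0,0,0],
  ],
)

```text
time: 12.5
tool_pos: [579.8, 82.3, 125.8]
tool_rot: [-3.127, -0.301, 0.0]
wrist_force: [-1.2, -0.4, -1.8]
opening: 58.8
```

>>> servo_tool(
  dp=[
    [0.24,0,-0.07],
    [0.25,0,-0.06],
    [0.26,0,-0.03],
    [0.25,0,-0.01],
    [0.26,0,0],
    [0.25,0,0.03],
    [0.25,0,0.04],
    [0.25,0,0.06],
  ],
  rot=[
    [0,0,0],
    [0,0,0],
    [0,0,0],
    [0,0,0],
    [0,0,0],
    [0,0,0],
    [0,0,0],
    [0,0,0],
  ],
)

```text
time: 13.17
tool_pos: [659.2, 97.7, 127.1]
tool_rot: [-3.127, -0.301, -0.001]
wrist_force: [-0.4, 1.2, 4.3]
opening: 58.5
```

```bash
cat > lid.py <<'E'
from mv import *
def lid(h,yaw,n="scene"):
    s=shot(n);P=pts(s);h=np.array(h);t=np.radians(yaw)
    a=(P[...,:2]-h)@[np.cos(t),np.sin(t)]; b=(P[...,:2]-h)@[-np.sin(t),np.cos(t)]
    for z in range(60,160,20):
        k=(abs(b)<25)&(a>-140)&(a<120)&(P[...,2]>z)&(P[...,2]<z+20)
        if k.sum(): print(z,k.sum(),np.median(a[k]).round(1))
E
python3 -c "
from lid import *
st(); lid((620.8,90),10.9); print('C'); lid((583.4,318.5),55.1)"
```

```text
{'time': np.float64(13.167), 'joints': array([-0.731,  0.571,  0.692,  1.723, -0.422,  1.001, -1.264]), 'tool_pos': array([659.237,  97.695, 127.067]), 'tool_rot': array([-3.127e+00, -3.010e-01, -1.000e-03]), 'wrist_force': array([-0.376,  1.209,  4.337]), 'opening': np.float64(58.5)}
60 86 15.6
80 76 19.1
100 94 24.7
120 97 29.5
140 97 33.3
C
60 70 34.0
80 64 61.4
100 89 90.0
120 42 111.3
```

Lid C is fully open and lid B is past upright. I release B and go over the third case.

```bash
python3 -c "
from mv import *
plan([(640,94,150,-79.1,2),(495,-101,140,-104.8,12)])"
```

```text
dp [[-0.25,0.0,-0.29],[-0.26,0.0,-0.29],[-0.37,0.34,0.02],[-0.36,0.36,0.02],[-0.35,0.37,0.02],[-0.33,0.38,0.02],[-0.32,0.39,0.02],[-0.3,0.41,0.02]] 
rot [[0.0,-0.01,0.01],[0.01,0.0,0.01],[0.0,0.0,0.36],[0.0,0.0,0.36],[0.0,0.0,0.36],[0.0,0.0,0.36],[0.0,0.0,0.35],[0.0,0.0,0.36]]
dp [[-0.29,0.42,0.02],[-0.27,0.43,0.02],[-0.26,0.43,0.02],[-0.24,0.44,0.02],[-0.22,0.46,0.02],[-0.21,0.46,0.03],[0,0,0],[0,0,0]] 
rot [[0.0,0.0,0.35],[0.0,0.0,0.36],[0.0,0.0,0.35],[0.0,0.0,0.36],[0.0,0.0,0.35],[0.0,0.0,0.36],[0,0,0],[0,0,0]]
max 0.46 0.36 end [ 494.8 -101.   139.9]
```

>>> servo_tool(
  dp=[
    [0,0,0],
    [0,0,0],
    [0,0,0],
    [0,0,0],
    [0,0,0],
    [0,0,0],
    [0,0,0],
    [0,0,0],
  ],
  rot=[
    [0,0,0],
    [0,0,0],
    [0,0,0],
    [0,0,0],
    [0,0,0],
    [0,0,0],
    [0,0,0],
    [0,0,0],
  ],
  claw=-1,
)

```text
time: 13.93
tool_pos: [657.8, 97.5, 127.1]
tool_rot: [-3.127, -0.301, 0.0]
wrist_force: [-0.2, -0.8, -0.3]
opening: 85.4
```

>>> servo_tool(
  dp=[
    [-0.25,0,-0.29],
    [-0.26,0,-0.29],
    [-0.37,0.34,0.02],
    [-0.36,0.36,0.02],
    [-0.35,0.37,0.02],
    [-0.33,0.38,0.02],
    [-0.32,0.39,0.02],
    [-0.3,0.41,0.02],
  ],
  rot=[
    [0,0,0],
    [0,0,0],
    [0,0,0.36],
    [0,0,0.36],
    [0,0,0.36],
    [0,0,0.36],
    [0,0,0.35],
    [0,0,0.36],
  ],
)

```text
time: 14.6
tool_pos: [565.0, -4.7, 145.4]
tool_rot: [-3.141, 0.055, -0.0]
wrist_force: [0.8, -0.1, -0.3]
opening: 85.2
```

>>> servo_tool(
  dp=[
    [-0.29,0.42,0.02],
    [-0.27,0.43,0.02],
    [-0.26,0.43,0.02],
    [-0.24,0.44,0.02],
    [-0.22,0.46,0.02],
    [-0.21,0.46,0.03],
    [0,0,0],
    [0,0,0],
  ],
  rot=[
    [0,0,0.35],
    [0,0,0.36],
    [0,0,0.35],
    [0,0,0.36],
    [0,0,0.35],
    [0,0,0.36],
    [0,0,0],
    [0,0,0],
  ],
)

```text
time: 15.27
tool_pos: [492.3, -102.8, 140.3]
tool_rot: [-3.115, 0.406, -0.0]
wrist_force: [-0.2, -0.2, 0.2]
opening: 85.3
```

```bash
python3 rect.py; python3 -c "
from h import *
st()"
```

```text
[  235     0   178   194 30249] [array([ 559.4, -119.5]), array([120.4, 134.7]), np.float64(74.9)] 52.23104296420672
[   0   23  185  238 6187] [array([573.2,  80.8]), array([142.2, 121.8]), np.float64(10.8)] 46.80035747329475
{'time': np.float64(15.317), 'joints': array([-0.701,  0.317,  0.938,  2.085, -0.329,  0.892, -1.405]), 'tool_pos': array([ 492.923, -102.03 ,  140.284]), 'tool_rot': array([-3.115,  0.404, -0.   ]), 'wrist_force': array([0.135, 0.515, 0.148]), 'opening': np.float64(85.465)}
```

```bash
python3 -c "
from mv import *
plan([(498.3,-103,2,-105.1,7)])
plan(arc((627.6,-137.9),-15.1,134,46.5,0,105,24),start=(498.3,-103,2,-105.1))" | grep -v rot
```

```text
dp [[0.02,0.0,0.49],[0.02,0.0,0.49],[0.02,0.0,0.5],[0.02,0.0,0.49],[0.02,0.0,0.5],[0.02,-0.01,0.49],[0.02,0.0,0.5],[0,0,0]] 
max 0.5 0.01 end [ 498.5 -103.1    1.9]
dp [[0.01,0.0,-0.26],[0.04,0.0,-0.25],[0.06,0.0,-0.25],[0.07,0.0,-0.24],[0.09,0.0,-0.24],[0.11,0.0,-0.23],[0.13,0.0,-0.22],[0.14,0.0,-0.22]] 
dp [[0.16,0.0,-0.2],[0.18,0.0,-0.18],[0.19,0.0,-0.18],[0.2,0.0,-0.15],[0.21,0.0,-0.15],[0.22,0.0,-0.12],[0.24,0.0,-0.11],[0.23,0.0,-0.09]] 
dp [[0.25,0.0,-0.07],[0.25,0.0,-0.06],[0.25,0.0,-0.03],[0.26,0.0,-0.01],[0.26,0.0,0.0],[0.25,0.0,0.03],[0.25,0.0,0.04],[0.25,0.0,0.06]] 
max 0.26 0.0 end [ 664.4 -147.8  127.2]
```

>>> servo_tool(
  dp=[
    [0.02,0,0.49],
    [0.02,0,0.49],
    [0.02,0,0.5],
    [0.02,0,0.49],
    [0.02,0,0.5],
    [0.02,-0.01,0.49],
    [0.02,0,0.5],
    [0,0,0],
  ],
  rot=[
    [0,0,0],
    [0,0,0],
    [0,0,0],
    [0,0,0],
    [0,0,0],
    [0,0,0],
    [0,0,0],
    [0,0,0],
  ],
)

```text
time: 15.98
tool_pos: [497.3, -102.1, -1.0]
tool_rot: [3.115, -0.4, -0.006]
wrist_force: [-1.4, -0.4, 0.8]
opening: 85.1
```

>>> servo_tool(
  dp=[
    [0,0,0],
    [0,0,0],
    [0,0,0],
    [0,0,0],
    [0,0,0],
    [0,0,0],
    [0,0,0],
    [0,0,0],
  ],
  rot=[
    [0,0,0],
    [0,0,0],
    [0,0,0],
    [0,0,0],
    [0,0,0],
    [0,0,0],
    [0,0,0],
    [0,0,0],
  ],
  claw=1,
  force=25,
)

```text
time: 16.65
tool_pos: [499.2, -102.9, 2.8]
tool_rot: [-3.116, 0.402, -0.002]
wrist_force: [-2.3, -2.0, 8.8]
opening: 59.6
```

>>> servo_tool(
  dp=[
    [0.01,0,-0.26],
    [0.04,0,-0.25],
    [0.06,0,-0.25],
    [0.07,0,-0.24],
    [0.09,0,-0.24],
    [0.11,0,-0.23],
    [0.13,0,-0.22],
    [0.14,0,-0.22],
  ],
  rot=[
    [0,0,0],
    [0,0,0],
    [0,0,0],
    [0,0,0],
    [0,0,0],
    [0,0,0],
    [0,0,0],
    [0,0,0],
  ],
)

```text
time: 17.32
tool_pos: [524.1, -109.5, 79.3]
tool_rot: [3.116, -0.402, 0.0]
wrist_force: [3.3, -5.9, -7.0]
opening: 59.3
```

>>> servo_tool(
  dp=[
    [0.16,0,-0.2],
    [0.18,0,-0.18],
    [0.19,0,-0.18],
    [0.2,0,-0.15],
    [0.21,0,-0.15],
    [0.22,0,-0.12],
    [0.24,0,-0.11],
    [0.23,0,-0.09],
  ],
  rot=[
    [0,0,0],
    [0,0,0],
    [0,0,0],
    [0,0,0],
    [0,0,0],
    [0,0,0],
    [0,0,0],
    [0,0,0],
  ],
)

```text
time: 17.98
tool_pos: [586.7, -126.3, 126.1]
tool_rot: [3.115, -0.402, -0.002]
wrist_force: [-1.5, -5.0, -5.2]
opening: 58.5
```

>>> servo_tool(
  dp=[
    [0.25,0,-0.07],
    [0.25,0,-0.06],
    [0.25,0,-0.03],
    [0.26,0,-0.01],
    [0.26,0,0],
    [0.25,0,0.03],
    [0.25,0,0.04],
    [0.25,0,0.06],
  ],
  rot=[
    [0,0,0],
    [0,0,0],
    [0,0,0],
    [0,0,0],
    [0,0,0],
    [0,0,0],
    [0,0,0],
    [0,0,0],
  ],
)

```text
time: 18.65
tool_pos: [665.2, -147.2, 127.9]
tool_rot: [3.115, -0.402, -0.001]
wrist_force: [-3.2, -5.7, 1.5]
opening: 58.8
```

>>> servo_tool(
  dp=[
    [0,0,0],
    [0,0,0],
    [0,0,0],
    [0,0,0],
    [0,0,0],
    [0,0,0],
    [0,0,0],
    [0,0,0],
  ],
  rot=[
    [0,0,0],
    [0,0,0],
    [0,0,0],
    [0,0,0],
    [0,0,0],
    [0,0,0],
    [0,0,0],
    [0,0,0],
  ],
  claw=-1,
)

```text
time: 19.32
tool_pos: [665.0, -146.1, 127.1]
tool_rot: [-3.116, 0.401, -0.0]
wrist_force: [-0.4, 0.4, -0.1]
opening: 85.4
```

```bash
python3 -c "
from lid import *
lid((627.6,-137.9),-15.1); print('B'); lid((620.8,90),10.9)
plan([(645,-143,165,-105.1,2),(480,20,230,-90,13)])"
```

```text
60 38 23.3
80 46 34.8
100 46 45.0
120 55 56.5
140 49 67.9
B
60 10 33.0
80 12 64.2
100 25 93.8
120 42 114.0
dp [[-0.25,0.02,-0.47],[-0.25,0.03,-0.48],[-0.39,-0.22,-0.12],[-0.38,-0.23,-0.13],[-0.38,-0.23,-0.12],[-0.37,-0.24,-0.13],[-0.37,-0.25,-0.12],[-0.36,-0.26,-0.13]] 
rot [[0.0,0.0,0.03],[0.0,0.0,0.04],[0.0,0.0,-0.19],[0.0,0.0,-0.19],[0.0,0.0,-0.19],[0.0,0.0,-0.19],[0.0,0.0,-0.2],[0.0,0.0,-0.19]]
dp [[-0.36,-0.27,-0.12],[-0.35,-0.27,-0.13],[-0.35,-0.28,-0.12],[-0.34,-0.29,-0.13],[-0.34,-0.29,-0.12],[-0.33,-0.3,-0.13],[-0.33,-0.31,-0.12],[0,0,0]] 
rot [[0.0,0.0,-0.2],[0.0,0.0,-0.19],[0.0,0.0,-0.2],[0.0,0.0,-0.19],[0.0,0.0,-0.2],[0.0,0.0,-0.19],[0.0,0.0,-0.2],[0,0,0]]
max 0.48 0.2 end [480.1  20.1 229.9]
```

All lids are open or falling open. Next I back up to a point where the wrist camera sees all the cases.

>>> servo_tool(
  dp=[
    [-0.25,0,-0.47],
    [-0.25,0,-0.48],
    [-0.39,-0.22,-0.12],
    [-0.38,-0.23,-0.13],
    [-0.38,-0.23,-0.12],
    [-0.37,-0.24,-0.13],
    [-0.37,-0.25,-0.12],
    [-0.36,-0.26,-0.13],
  ],
  rot=[
    [0,0,0],
    [0,0,0],
    [0,0,-0.19],
    [0,0,-0.19],
    [0,0,-0.19],
    [0,0,-0.19],
    [0,0,-0.2],
    [0,0,-0.19],
  ],
)

```text
time: 20.08
tool_pos: [568.5, -66.2, 195.2]
tool_rot: [-3.134, 0.212, 0.0]
wrist_force: [0.6, -0.1, 0.4]
opening: 85.6
```

>>> servo_tool(
  dp=[
    [-0.36,-0.27,-0.12],
    [-0.35,-0.27,-0.13],
    [-0.35,-0.28,-0.12],
    [-0.34,-0.29,-0.13],
    [-0.34,-0.29,-0.12],
    [-0.33,-0.3,-0.13],
    [-0.33,-0.31,-0.12],
    [0,0,0],
  ],
  rot=[
    [0,0,-0.2],
    [0,0,-0.19],
    [0,0,-0.2],
    [0,0,-0.19],
    [0,0,-0.2],
    [0,0,-0.19],
    [0,0,-0.2],
    [0,0,0],
  ],
)

```text
time: 20.75
tool_pos: [478.0, 22.7, 230.4]
tool_rot: [-3.139, -0.017, 0.0]
wrist_force: [0.9, -0.3, 0.7]
opening: 85.5
```

Run:
```python
from lid import *
st(); s=shot("wrist"); cv2.imwrite("pics/w4.png",s["color"]); P=pts(s)
for n,h,y in(("A",(627.6,-137.9),-15.1),("B",(620.8,90),10.9),("C",(583.4,318.5),55.1)):
    t=np.radians(y);d=np.array([np.cos(t),np.sin(t)]);e=np.array([-d[1],d[0]])
    a=(P[...,:2]-h)@d+60;b=(P[...,:2]-h)@e
    ins=(abs(a)<53)&(abs(b)<53)
    m=ins&(P[...,2]>24)&(P[...,2]<40)
    nl,lab,stt,c=cv2.connectedComponentsWithStats(m.astype(np.uint8)); print(n,ins.sum())
    for i in range(1,nl):
        if stt[i,4]>150: q=P[lab==i]; print("  ",stt[i],[np.round(x,1) for x in cv2.minAreaRect(q[:,:2].astype(np.float32))],np.percentile(q[:,2],[5,50,95]).round(1))
s=shot("side"); c=s["color"][120:280,240:400]; side=cv2.resize(c,(400,400)); cv2.imwrite("pics/s4.png",side)
```

```text
{'time': np.float64(20.75), 'joints': array([-1.024,  0.068,  0.903,  2.035, -0.064,  1.066, -1.652]), 'tool_pos': array([477.953,  22.701, 230.416]), 'tool_rot': array([-3.139, -0.017,  0.   ]), 'wrist_force': array([ 0.906, -0.3  ,  0.678]), 'opening': np.float64(85.542)}
A 10214
   [441  73  43  29 801] [array([ 564.8, -116.7]), array([40.5, 22.6]), np.float64(69.4)] [26.5 32.7 35.4]
B 11410
   [ 250   56   36   57 1108] [array([564.7,  83.3]), array([54.8, 22.3]), np.float64(23.9)] [27.7 33.6 35.5]
C 8887
   [  72   54   39   70 1677] [array([557.9, 265.1]), array([23.6, 70. ]), np.float64(63.9)] [26.  33.5 35.4]
```

View pics/w4.png

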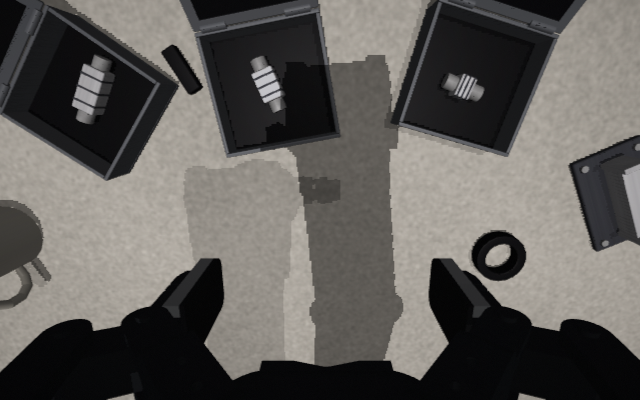

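The wrist view shows the lids open: shortest (40 mm) on the right at (463,87), middle (55 mm) at (268,83), longest (70 mm) in the left case at (93,90). The longest is at (558,265) with its length at −26°, so it lies across its case. I also measure the tip offset with the fingers open, then go over it with the jaws partly closed.

Run:
```python
from mv import *
s=shot("wrist"); d=s["depth"]; v,u=np.mgrid[:400,:640]
Q=np.stack([(u-s["cx"])/s["f"]*d,-(v-s["cy"])/s["f"]*d,-d],-1); T=s["tool_from_camera"]; Q=Q@T[:3,:3].T+T[:3,3]
for lo,hi in((160,225),(430,500)):
    m=(u>lo)&(u<hi)&(v>250)&(v<345)&(d>0)&(d<190); q=Q[m]; print(len(q),"tool z max",np.percentile(q[:,2],[90,98,100]).round(1),"x",np.percentile(q[:,0],[2,50,98]).round(1),"y",np.percentile(q[:,1],[2,98]).round(1))
plan([(520,170,200,-105,8),(556,265,110,-116.1,8)])
```

```text
4258 tool z max [-52.2 -46.5 -43. ] x [-9.8  8.3 16.9] y [-54.6 -30.6]
4589 tool z max [-53.7 -48.1 -44.1] x [-9.6  9.5 16.9] y [31.3 55.5]
dp [[0.13,-0.47,0.09],[0.11,-0.47,0.09],[0.1,-0.47,0.1],[0.08,-0.48,0.09],[0.07,-0.48,0.1],[0.05,-0.48,0.09],[0.03,-0.48,0.1],[0.02,-0.48,0.09]] 
rot [[0.0,0.0,0.32],[0.0,0.0,0.32],[0.0,0.0,0.32],[0.0,0.0,0.32],[0.0,0.0,0.32],[0.0,0.0,0.32],[0.0,0.0,0.33],[-0.01,0.0,0.32]]
dp [[0.03,-0.32,0.28],[0.02,-0.32,0.28],[0.02,-0.32,0.28],[0.01,-0.32,0.28],[0.0,-0.31,0.28],[0.0,-0.32,0.28],[-0.01,-0.31,0.29],[-0.03,-0.32,0.28]] 
rot [[0.0,0.0,0.23],[0.0,0.0,0.23],[0.0,0.0,0.23],[0.0,0.0,0.23],[0.0,0.0,0.23],[0.0,0.0,0.23],[0.0,0.0,0.24],[0.0,0.0,0.23]]
max 0.48 0.33 end [556.  265.2 110.1]
```

The tips stand 43–44 mm behind the TCP when open, so 31 mm when shut. That agrees with the cameras.

>>> servo_tool(
  dp=[
    [0.13,-0.47,0.09],
    [0.11,-0.47,0.09],
    [0.1,-0.47,0.1],
    [0.08,-0.48,0.09],
    [0.07,-0.48,0.1],
    [0.05,-0.48,0.09],
    [0.03,-0.48,0.1],
    [0.02,-0.48,0.09],
  ],
  rot=[
    [0,0,0.32],
    [0,0,0.32],
    [0,0,0.32],
    [0,0,0.32],
    [0,0,0.32],
    [0,0,0.32],
    [0,0,0.33],
    [0,0,0.32],
  ],
  claw=-0.05,
)

```text
time: 21.57
tool_pos: [520.6, 170.0, 199.1]
tool_rot: [3.113, -0.415, -0.0]
wrist_force: [-1.0, 0.1, -0.0]
opening: 44.7
```

>>> servo_tool(
  dp=[
    [0.03,-0.32,0.28],
    [0.02,-0.32,0.28],
    [0.02,-0.32,0.28],
    [0.01,-0.32,0.28],
    [0,-0.31,0.28],
    [0,-0.32,0.28],
    [-0.01,-0.31,0.29],
    [-0.03,-0.32,0.28],
  ],
  rot=[
    [0,0,0.23],
    [0,0,0.23],
    [0,0,0.23],
    [0,0,0.23],
    [0,0,0.23],
    [0,0,0.23],
    [0,0,0.24],
    [0,0,0.23],
  ],
)

```text
time: 22.23
tool_pos: [556.8, 264.6, 108.4]
tool_rot: [3.058, -0.713, 0.0]
wrist_force: [-0.1, 0.5, 0.6]
opening: 44.7
```

```bash
cat > att.py <<'E'
from lid import *
st(); s=shot("wrist"); cv2.imwrite("pics/w5.png",s["color"]); P=pts(s)
g=s["color"].max(-1); h=np.array([549,269.3]); t=np.radians(55.1); d=np.array([np.cos(t),np.sin(t)]);e=np.array([-d[1],d[0]])
a=(P[...,:2]-h)@d;b=(P[...,:2]-h)@e
for lo in(24,30):
    m=(abs(a)<53)&(abs(b)<53)&(P[...,2]>lo)&(P[...,2]<38)
    nl,lab,stt,c=cv2.connectedComponentsWithStats(m.astype(np.uint8))
    for i in range(1,nl):
        if stt[i,4]>300: q=P[lab==i]; print(lo,stt[i],[np.round(x,1) for x in cv2.minAreaRect(q[:,:2].astype(np.float32))],np.percentile(q[:,2],[5,50,95]).round(1))
E
python3 att.py
```

```text
{'time': np.float64(22.233), 'joints': array([-1.113,  0.538,  0.766,  1.858, -0.457,  0.931, -2.166]), 'tool_pos': array([556.764, 264.594, 108.374]), 'tool_rot': array([ 3.058, -0.713,  0.   ]), 'wrist_force': array([-0.067,  0.501,  0.611]), 'opening': np.float64(44.689)}
24 [ 308  151   31   92 2444] [array([558. , 265.6]), array([22.2, 70.2]), np.float64(64.3)] [28.5 34.1 35.4]
30 [ 308  152   31   91 2209] [array([558. , 265.5]), array([22.2, 70. ]), np.float64(64.3)] [31.  34.2 35.4]
```

View pics/w5.png

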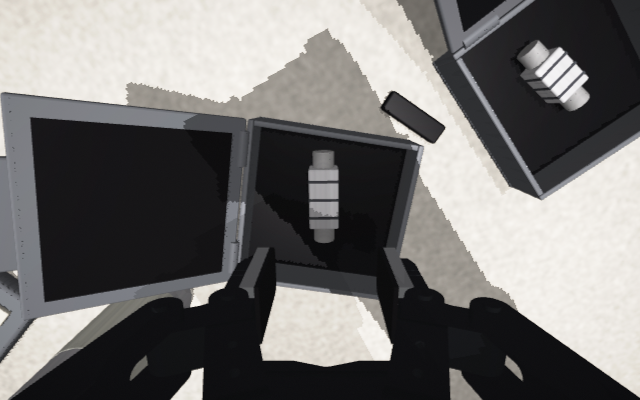

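The longest attenuator sits between the pads at (323,197), measured 22.2 × 70 mm, centre (558.0, 265.5), jaw yaw −115.7°. Descend and grasp.

```bash
python3 -c "
from mv import *
plan([(558,265.5,-16,-115.7,8)])"
```

```text
dp [[0.01,0.0,0.38],[0.01,0.0,0.38],[0.01,0.0,0.38],[0.01,0.0,0.38],[0.01,0.0,0.38],[0.0,0.0,0.39],[0.01,0.01,0.38],[0.0,0.0,0.39]] 
rot [[0.0,0.0,-0.01],[0.0,0.0,-0.01],[0.0,0.0,-0.01],[0.0,0.0,-0.01],[0.01,0.0,-0.01],[0.0,0.0,-0.01],[0.01,0.0,-0.01],[0.0,0.01,-0.02]]
max 0.39 0.02 end [557.9 265.6 -16.2]
```

>>> servo_tool(
  dp=[
    [0.01,0,0.4],
    [0.01,0,0.45],
    [0.01,0,0.45],
    [0.01,0,0.45],
    [0.01,0,0.45],
    [0,0,0.43],
    [0.01,0,0.28],
    [0,0,0.15],
  ],
  rot=[
    [0,0,-0.01],
    [0,0,-0.01],
    [0,0,-0.01],
    [0,0,-0.01],
    [0,0,-0.01],
    [0,0,-0.01],
    [0,0,-0.01],
    [0,0,0],
  ],
)

```text
time: 22.95
tool_pos: [557.8, 262.8, -14.3]
tool_rot: [3.061, -0.699, -0.001]
wrist_force: [-0.6, 0.0, -0.5]
opening: 44.9
```

>>> servo_tool(
  dp=[
    [0,0,0],
    [0,0,0],
    [0,0,0],
    [0,0,0],
    [0,0,0],
    [0,0,0],
    [0,0,0],
    [0,0,0],
  ],
  rot=[
    [0,0,0],
    [0,0,0],
    [0,0,0],
    [0,0,0],
    [0,0,0],
    [0,0,0],
    [0,0,0],
    [0,0,0],
  ],
  claw=1,
  force=40,
)

```text
time: 23.62
tool_pos: [557.9, 264.4, -12.2]
tool_rot: [-3.063, 0.698, -0.0]
wrist_force: [-1.4, -1.2, 6.5]
opening: 21.3
```

```bash
python3 -c "
from lid import *
st()
for n in('A',(627.6,-137.9),-15.1),('B',(620.8,90),10.9),('C',(583.4,318.5),55.1): print(n[0]);lid(n[1],n[2])
plan([(558,265.5,60,-115.7,4),(520,150,120,-105,6),(440,-200,110,-64.3,14)])"
```

```text
{'time': np.float64(23.617), 'joints': array([-1.007,  0.69 ,  0.627,  1.913, -0.594,  0.731, -2.05 ]), 'tool_pos': array([557.938, 264.449, -12.209]), 'tool_rot': array([-3.063,  0.698, -0.   ]), 'wrist_force': array([-1.437, -1.192,  6.469]), 'opening': np.float64(21.332)}
A
60 20 32.9
80 20 59.2
100 39 89.4
120 43 112.3
B
60 10 36.9
80 11 63.8
100 25 94.1
120 42 114.5
C
60 192 -28.2
80 157 -9.5
100 272 -6.7
120 158 -21.5
140 31 -21.6
dp [[0.0,-0.01,-0.45],[0.0,-0.01,-0.45],[-0.01,0.0,-0.45],[0.0,-0.01,-0.46],[0.07,0.5,-0.25],[0.05,0.51,-0.25],[0.03,0.51,-0.25],[0.02,0.5,-0.25]] 
rot [[0.0,0.0,0.0],[0.0,0.0,0.0],[0.0,0.0,0.0],[0.0,0.0,0.01],[0.0,0.0,-0.3],[0.0,0.0,-0.3],[0.0,0.0,-0.3],[0.0,0.0,-0.3]]
dp [[0.0,0.51,-0.25],[-0.01,0.5,-0.25],[0.02,0.64,0.02],[-0.01,0.64,0.02],[-0.04,0.64,0.02],[-0.07,0.64,0.02],[-0.11,0.63,0.02],[-0.14,0.63,0.02]] 
rot [[0.0,0.0,-0.29],[0.0,0.0,-0.3],[0.0,0.0,-0.48],[0.0,0.0,-0.48],[0.0,0.0,-0.49],[0.0,0.0,-0.48],[0.0,0.0,-0.49],[0.0,0.0,-0.48]]
dp [[-0.17,0.62,0.02],[-0.2,0.61,0.02],[-0.23,0.6,0.01],[-0.26,0.59,0.02],[-0.29,0.57,0.01],[-0.32,0.55,0.02],[-0.34,0.54,0.01],[-0.38,0.52,0.02]] 
rot [[0.0,0.0,-0.49],[0.0,0.0,-0.48],[0.0,0.0,-0.49],[0.0,0.0,-0.48],[0.0,0.0,-0.49],[0.0,0.0,-0.48],[0.0,0.0,-0.49],[0.0,0.0,-0.48]]
max 0.64 0.49 end [ 439.9 -200.   110. ]
```

Grasped (21.3 mm). The fingers touched the foam lightly, so the block's underside is 26 mm above the reported TCP. Lift and carry to the cradle.

>>> servo_tool(
  dp=[
    [0,0,-0.2],
    [0,0,-0.4],
    [0,0,-0.5],
    [0,0,-0.6],
    [0.07,0.5,-0.25],
    [0.05,0.51,-0.25],
    [0.03,0.51,-0.25],
    [0.02,0.5,-0.25],
  ],
  rot=[
    [0,0,0],
    [0,0,0],
    [0,0,0],
    [0,0,0],
    [0,0,-0.3],
    [0,0,-0.3],
    [0,0,-0.3],
    [0,0,-0.3],
  ],
)

```text
time: 24.43
tool_pos: [532.1, 186.0, 96.2]
tool_rot: [3.101, -0.502, 0.0]
wrist_force: [0.2, -0.9, -1.4]
opening: 21.0
```

>>> servo_tool(
  dp=[
    [0,0.51,-0.25],
    [0,0.5,-0.25],
    [0.02,0.64,0.02],
    [-0.01,0.64,0.02],
    [-0.04,0.64,0.02],
    [-0.07,0.64,0.02],
    [-0.11,0.63,0.02],
    [-0.14,0.63,0.02],
  ],
  rot=[
    [0,0,-0.29],
    [0,0,-0.3],
    [0,0,-0.48],
    [0,0,-0.48],
    [0,0,-0.49],
    [0,0,-0.48],
    [0,0,-0.49],
    [0,0,-0.48],
  ],
)

```text
time: 25.1
tool_pos: [485.4, -2.7, 111.0]
tool_rot: [-3.14, -0.071, -0.001]
wrist_force: [0.6, -0.1, -2.0]
opening: 21.0
```

>>> servo_tool(
  dp=[
    [-0.17,0.62,0.02],
    [-0.2,0.61,0.02],
    [-0.23,0.6,0.01],
    [-0.26,0.59,0.02],
    [-0.29,0.57,0.01],
    [-0.32,0.55,0.02],
    [-0.34,0.54,0.01],
    [-0.38,0.52,0.02],
  ],
  rot=[
    [0,0,-0.49],
    [0,0,-0.48],
    [0,0,-0.49],
    [0,0,-0.48],
    [0,0,-0.49],
    [0,0,-0.48],
    [0,0,-0.49],
    [0,0,-0.48],
  ],
)

```text
time: 25.77
tool_pos: [440.0, -202.9, 105.9]
tool_rot: [3.062, 0.703, 0.001]
wrist_force: [0.4, 0.6, -1.2]
opening: 20.8
```

Run:
```python
from mv import *
st(); plan([(432,-312,110,-64.3,8)])
s=shot("scene");P=pts(s); nothing=0
```

```text
{'time': np.float64(25.767), 'joints': array([-0.3  ,  0.286,  0.705,  2.147, -0.26 ,  0.791, -0.549]), 'tool_pos': array([ 439.986, -202.941,  105.878]), 'tool_rot': array([3.062e+00, 7.030e-01, 1.000e-03]), 'wrist_force': array([ 0.449,  0.597, -1.248]), 'opening': np.float64(20.835)}
dp [[-0.17,0.3,-0.01],[-0.17,0.3,-0.01],[-0.17,0.29,-0.01],[-0.17,0.3,-0.01],[-0.17,0.29,-0.02],[-0.17,0.3,-0.01],[-0.17,0.29,-0.02],[-0.18,0.3,-0.01]] 
rot [[0.0,0.0,0.0],[0.0,0.0,0.0],[0.0,0.0,0.0],[0.0,0.0,0.01],[0.0,0.0,0.0],[0.0,0.0,0.01],[0.0,0.0,0.0],[0.0,0.0,0.01]]
max 0.3 0.01 end [ 432.  -312.1  109.9]
```

>>> servo_tool(
  dp=[
    [-0.17,0.3,0],
    [-0.17,0.3,0],
    [-0.17,0.3,0],
    [-0.17,0.3,0],
    [-0.17,0.3,0],
    [-0.17,0.3,0],
    [-0.17,0.2,0],
    [-0.1,0.1,0],
  ],
  rot=[
    [0,0,0],
    [0,0,0],
    [0,0,0],
    [0,0,0],
    [0,0,0],
    [0,0,0],
    [0,0,0],
    [0,0,0],
  ],
)

```text
time: 26.48
tool_pos: [429.9, -300.9, 105.7]
tool_rot: [3.063, 0.698, -0.0]
wrist_force: [0.7, 1.0, -2.0]
opening: 21.2
```

Run:
```python
from mv import *
st(); s=shot("wrist"); cv2.imwrite("pics/w6.png",s["color"]); P=pts(s); np.save("w6.npy",P)
near=(np.hypot(P[...,0]-447,P[...,1]+321)<75)&(s["depth"]>0)
for nm,lo,hi in(("base",4,12),("bar",31,39),("stops",41,48),("held",75,190)):
    m=near&(P[...,2]>lo)&(P[...,2]<hi); nl,lab,stt,c=cv2.connectedComponentsWithStats(m.astype(np.uint8))
    for i in range(1,nl):
        if stt[i,4]>60: q=P[lab==i]; print(nm,stt[i],[np.round(x,1) for x in cv2.minAreaRect(q[:,:2].astype(np.float32))],np.percentile(q[:,2],[5,50,95]).round(1))
```

```text
{'time': np.float64(26.483), 'joints': array([-0.086,  0.361,  0.702,  2.062, -0.316,  0.823, -0.321]), 'tool_pos': array([ 429.914, -300.938,  105.682]), 'tool_rot': array([ 3.063,  0.698, -0.   ]), 'wrist_force': array([ 0.656,  1.015, -2.012]), 'opening': np.float64(21.154)}
base [ 306  108  106  146 8232] [array([ 446.2, -321.1]), array([119. ,  80.3]), np.float64(25.7)] [7.2 8.4 9.8]
bar [ 346  137   31  114 2859] [array([ 445.3, -322. ]), array([84. , 21.9]), np.float64(27.7)] [34.2 35.4 36.5]
stops [344 127  39  10 386] [array([ 486.5, -301.5]), array([ 6.1, 25.4]), np.float64(25.8)] [42.6 44.2 45.3]
held [  173   190   304   171 15314] [array([ 433.3, -294.6]), array([69.8, 69.1]), np.float64(77.0)] [146.4 153.  188.6]
```

View pics/w6.png

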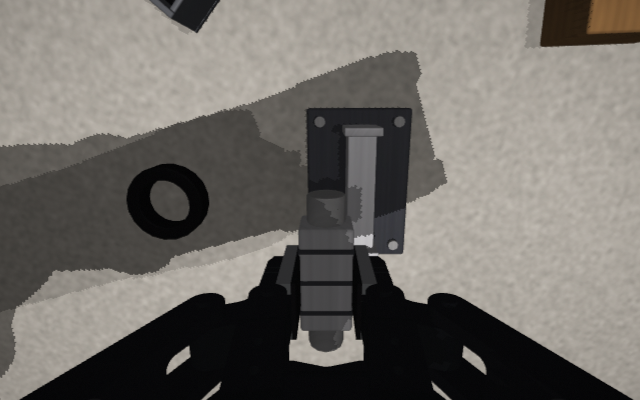

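The wrist view shows the block held between the pads at (327,270), with the cradle ahead at (358,180) and the tape at (168,200), clear of it. The base is 119 × 80 mm at (446.2, −321.1), yaw 25.7°, and the far stop sits 45 mm along it, which fits. Next I measure the block within the tool frame.

Run:
```python
from mv import *
o=ctrl.observe(); P=np.load("w6.npy"); r=R.from_rotvec(o["tool_rot"]); Q=r.inv().apply((P-o["tool_pos"]).reshape(-1,3)).reshape(P.shape)
y=np.degrees(np.arctan2(*r.as_matrix()[[1,0],1])); print("yaw y",y)
m=(abs(Q[...,1])<14)&(Q[...,2]<-28)&(Q[...,2]>-56)&(abs(Q[...,0])<50)
nl,lab,stt,c=cv2.connectedComponentsWithStats(m.astype(np.uint8)); i=1+stt[1:,4].argmax(); q=Q[lab==i]
print(len(q),"x",np.percentile(q[:,0],[0,1,99,100]).round(1),"z",np.percentile(q[:,2],[2,10,50,90]).round(1))
print([np.round(x,1) for x in cv2.minAreaRect(q[:,:2].astype(np.float32))])
for x in range(-40,42,5):
    k=q[(abs(q[:,0]-x)<2.5)]; 
    if len(k): print(x,len(k),"ztop",np.percentile(k[:,2],5).round(1),"y",np.percentile(k[:,1],[3,97]).round(1))
plan([(446.2,-321.1,40,-64.3,7)])
```

```text
yaw y -64.36738315299043
8196 x [-36.2 -34.1  34.3  34.7] z [-52.4 -47.5 -46.3 -41.7]
[array([-0.8, -0.1]), array([70.8, 28. ]), np.float64(0.5)]
-35 177 ztop -44.9 y [-7.6  6.8]
-30 336 ztop -45.0 y [-7.5  6.8]
-25 185 ztop -46.7 y [-8.6  8.3]
-20 525 ztop -47.6 y [-10.4  10.2]
-15 536 ztop -47.7 y [-10.4  10. ]
-10 582 ztop -47.9 y [-10.6  10.3]
-5 609 ztop -49.2 y [-10.6  10.3]
0 621 ztop -50.3 y [-10.6  10.3]
5 632 ztop -48.5 y [-10.6  10.3]
10 978 ztop -54.1 y [-13.5  13.5]
15 675 ztop -47.7 y [-10.6  10.2]
20 969 ztop -47.5 y [-10.5  10.2]
25 463 ztop -44.9 y [-7.8  7.4]
30 479 ztop -44.8 y [-7.6  6.9]
35 429 ztop -44.8 y [-7.1  6.8]
dp [[0.02,0.09,0.23],[0.02,0.09,0.24],[0.02,0.09,0.23],[0.03,0.09,0.24],[0.02,0.09,0.23],[0.03,0.09,0.24],[0.02,0.08,0.23],[0,0,0]] 
rot [[0.0,0.0,0.0],[0.0,0.0,0.0],[0.0,0.0,0.0],[0.0,0.0,0.0],[0.0,0.0,0.0],[0.0,0.0,-0.01],[0.01,0.0,0.0],[0,0,0]]
max 0.24 0.01 end [ 446.1 -321.    40.1]
```

Block in tool frame: centred within 1 mm, level, underside at TCP+26.5. So seating happens at TCP z ≈ 8.5 to 9.

>>> servo_tool(
  dp=[
    [0.02,0.09,0.1],
    [0.02,0.09,0.24],
    [0.02,0.09,0.28],
    [0.03,0.09,0.28],
    [0.02,0.09,0.28],
    [0.03,0.09,0.26],
    [0.02,0.08,0.2],
    [0,0,0],
  ],
  rot=[
    [0,0,0],
    [0,0,0],
    [0,0,0],
    [0,0,0],
    [0,0,0],
    [0,0,0],
    [0,0,0],
    [0,0,0],
  ],
)

```text
time: 27.2
tool_pos: [446.5, -319.4, 37.9]
tool_rot: [-3.062, -0.699, 0.003]
wrist_force: [0.2, 0.5, -1.8]
opening: 21.2
```

>>> servo_tool(
  dp=[
    [0,0,0.1],
    [0,0,0.1],
    [0,0,0.1],
    [0,0,0.1],
    [0,0,0],
    [0,0,0],
    [0,0,0],
    [0,0,0],
  ],
  rot=[
    [0,0,0],
    [0,0,0],
    [0,0,0],
    [0,0,0],
    [0,0,0],
    [0,0,0],
    [0,0,0],
    [0,0,0],
  ],
)

```text
time: 27.87
tool_pos: [447.1, -319.3, 24.1]
tool_rot: [3.062, 0.7, 0.0]
wrist_force: [-0.2, 0.1, -2.3]
opening: 20.8
```

```bash
python3 -c "
from mv import *
st(); plan([(446.2,-321.1,11,-64.3,8)])"
```

```text
{'time': np.float64(27.867), 'joints': array([ 0.039,  0.524,  0.592,  2.054, -0.453,  0.691, -0.196]), 'tool_pos': array([ 447.124, -319.33 ,   24.07 ]), 'tool_rot': array([3.062, 0.7  , 0.   ]), 'wrist_force': array([-0.171,  0.085, -2.276]), 'opening': np.float64(20.761)}
dp [[-0.01,0.0,0.04],[0.0,0.0,0.04],[-0.01,0.0,0.04],[0.0,0.01,0.04],[-0.01,0.0,0.04],[0.0,0.01,0.04],[-0.01,0.0,0.04],[0.0,0.01,0.05]] 
rot [[0.0,0.0,0.0],[0.0,0.0,0.0],[0.0,0.0,0.0],[0.0,0.0,0.0],[0.0,0.0,0.0],[0.0,0.0,0.0],[0.0,0.0,0.0],[0.0,0.0,0.01]]
max 0.05 0.01 end [ 446.2 -321.1   10.9]
```

>>> servo_tool(
  dp=[
    [-0.01,0.01,0.06],
    [-0.01,0.01,0.06],
    [-0.01,0.01,0.06],
    [-0.01,0,0.06],
    [0,0,0.06],
    [0,0,0.03],
    [0,0,0],
    [0,0,0],
  ],
  rot=[
    [0,0,0],
    [0,0,0],
    [0,0,0],
    [0,0,0],
    [0,0,0],
    [0,0,0],
    [0,0,0],
    [0,0,0],
  ],
)

```text
time: 28.53
tool_pos: [446.0, -321.1, 10.6]
tool_rot: [3.063, 0.7, -0.0]
wrist_force: [0.7, -0.1, -1.4]
opening: 20.4
```

>>> servo_tool(
  dp=[
    [0,0,0.02],
    [0,0,0.02],
    [0,0,0.02],
    [0,0,0],
    [0,0,0],
    [0,0,0],
    [0,0,0],
    [0,0,0],
  ],
  rot=[
    [0,0,0],
    [0,0,0],
    [0,0,0],
    [0,0,0],
    [0,0,0],
    [0,0,0],
    [0,0,0],
    [0,0,0],
  ],
)

```text
time: 29.2
tool_pos: [446.2, -321.1, 8.7]
tool_rot: [-3.063, -0.7, -0.001]
wrist_force: [-3.3, 2.7, 12.1]
opening: 21.1
```

Contact at z 8.7 with 12 N upward: the block is seated. Release gently and rise.

>>> servo_tool(
  dp=[
    [0,0,0],
    [0,0,0],
    [0,0,0],
    [0,0,0],
    [0,0,0],
    [0,0,0],
    [0,0,0],
    [0,0,0],
  ],
  rot=[
    [0,0,0],
    [0,0,0],
    [0,0,0],
    [0,0,0],
    [0,0,0],
    [0,0,0],
    [0,0,0],
    [0,0,0],
  ],
  claw=-0.2,
)

```text
time: 29.87
tool_pos: [446.0, -321.1, 8.2]
tool_rot: [3.063, 0.7, -0.0]
wrist_force: [-0.5, 1.0, 0.4]
opening: 51.1
```

>>> servo_tool(
  dp=[
    [0,0,-0.1],
    [0,0,-0.2],
    [0,0,-0.4],
    [0,0,-0.5],
    [0,0,-0.5],
    [-0.2,0,-0.5],
    [-0.4,0,-0.5],
    [-0.4,0,-0.3],
  ],
  rot=[
    [0,0,0],
    [0,0,0],
    [0,0,0],
    [0,0,0],
    [0,0,0],
    [0,0,0],
    [0,0,0],
    [0,0,0],
  ],
)

```text
time: 30.53
tool_pos: [410.2, -339.0, 130.6]
tool_rot: [3.061, 0.701, 0.002]
wrist_force: [0.4, -0.5, -0.0]
opening: 51.2
```

Run:
```python
from lid import *
st(); s=shot("wrist"); cv2.imwrite("pics/w7.png",s["color"]); P=pts(s)
d=np.array([.901,.434]);e=np.array([-.434,.901]);c0=np.array([446.2,-321.1])
a=(P[...,:2]-c0)@d;b=(P[...,:2]-c0)@e
for lo,hi in((47,60),(50,60)):
    m=(abs(a)<41)&(abs(b)<25)&(P[...,2]>lo)&(P[...,2]<hi); q=np.stack([a[m],b[m]],1).astype(np.float32)
    print("att in cradle frame",len(q),[np.round(x,1) for x in cv2.minAreaRect(q)],np.percentile(P[...,2][m],[5,50,95]).round(1))
s2=shot("side"); W=np.load("side0.npy")
for n in('A',(627.6,-137.9),-15.1),('B',(620.8,90),10.9),('C',(583.4,318.5),55.1): print(n[0]);lid(n[1],n[2])
c=s2["color"][100:340,230:470]; cv2.imwrite("pics/end.png",np.hstack([cv2.resize(c,(400,400)),cv2.resize(s["color"][:,120:520],(400,400))]))
```

```text
{'time': np.float64(30.533), 'joints': array([-0.029,  0.337,  0.73 ,  2.028, -0.291,  0.877, -0.259]), 'tool_pos': array([ 410.24 , -338.999,  130.635]), 'tool_rot': array([3.061e+00, 7.010e-01, 2.000e-03]), 'wrist_force': array([ 0.409, -0.538, -0.03 ]), 'opening': np.float64(51.213)}
att in cradle frame 2655 [array([-1.6,  0.1]), array([69.3, 22.4]), np.float64(0.1)] [50.4 55.1 56.4]
att in cradle frame 2545 [array([-1.6,  0.1]), array([22.4, 69.2]), np.float64(90.0)] [51.5 55.2 56.5]
A
60 19 33.1
80 22 62.7
100 38 91.2
120 40 112.5
B
60 8 35.3
80 12 62.9
100 25 93.5
120 40 114.1
C
60 58 34.3
80 68 61.3
100 84 89.4
120 45 111.5
```

View pics/end.png

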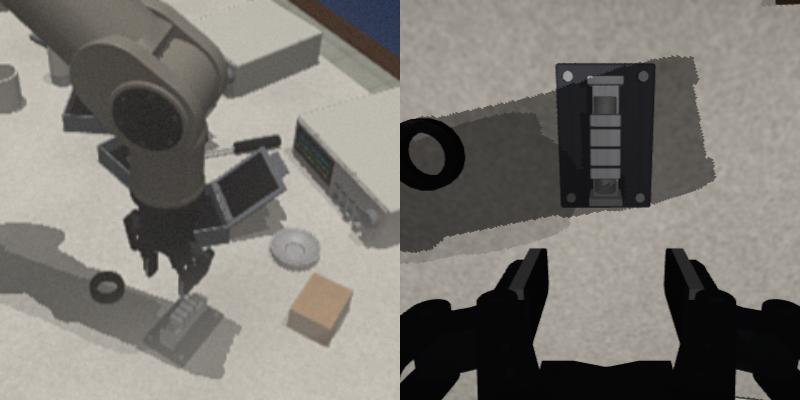

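The right-hand picture shows the block lying flat on the bar between the stops (around (605,130)), off by −1.6 mm lengthwise and 0.1 mm sideways at 0.1°, with its top at 55 mm. All lids are fully open and the gripper is clear. Handing in.

```bash
python3 -c "
from plant import ctrl
print(ctrl.sign_off())"
```

```text
the job is handed in; nothing more can be done
None
```

I opened all three lids by gripping each lip and swinging it past upright. I then measured the attenuators at 40, 55 and 70 mm, lifted the 70 mm one out of the +y case and set it down on the cradle. The job was handed in at about 31 s.

**Last checks that passed:**
- **Placement:** the block is off the bar's middle by −1.6 mm lengthwise and 0.1 mm sideways, turned 0.1°. Its top is at 55 mm, as expected for lying flat on the bar.
- **Lids:** all three lean fully back in the depth data.
- **Robot:** the gripper is clear and the wrist force is near zero.

**What disagreed with the description:**
- **Fingertips:** the real finger ends are about 31 mm behind the reported TCP when shut and 44 mm when open. The first try at a lip therefore closed on air above it, touching nothing. I corrected for this from the camera depth.
- **Attenuator direction:** the longest and shortest attenuators lay nearly across their cases, not along them as described.

**Not checked at the end:** I did not re-measure the other two attenuators or the bystanders after placing. They were not touched as far as forces and pictures showed.

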